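Send the lens cells through the dosing wheel

TASK

Load every lens cell on the shelf into the wheel of the dosing station, one flat in each pocket, before letting any of them down. Then, one after another, turn the wheel until a loaded pocket sits over the drop hole and pull the spring gate out so that the cell drops into the clear bin below, until all the cells are in the bin; leave the gate fully shut and do not disturb the two glass prisms.

Things in the scene. Friction and masses are not known exactly. Their poses are not given: they have to be found in the camera images.
- station: Dosing station, fixed. Origin on the shelf under the wheel's axis, z up. Square steel deck 280 x 280 mm (sides along its x and y), top 165 mm above the shelf, on a grey pedestal. On it turns a four-armed wheel, radius 138 mm. One drop hole, 88 mm from the axis along the station's +y. A dust brush (look only) hangs over the -x, -y corner, up to 95 mm above the deck.
- hole (a point): Centre of the square drop hole, at the deck's top surface (165 mm above the shelf). The hole is 80 mm (station x) by 84 mm (station y) and is closed by the gate, flush with the deck.
- bin (a point): Centre of the bin's inner floor, 7 mm above the shelf, straight below the hole. The bin has clear walls, 100 x 100 mm inside, and is open only to the hole above.
- wheel (a joint): Angle of the wheel about the upright axis, rad, counter-clockwise from above positive; turns many times either way, friction about 0.08 N m, stays where it is left. Pocket k lies at the angle joint + k*pi/2 from the station's +x axis, so it is over the drop hole when that angle is pi/2 (within about 0.06 rad is good enough).
- wheel_knob (a point): Centre of the wooden bar grip on the wheel's axis, 52 mm above the deck. The bar is 46 mm long along the wheel's own x (towards pocket0), 13 mm thick and 28 mm tall (38 to 66 mm above the deck); the point's axes turn with the wheel. Below it is a stem of 20 mm diameter.
- gate (a joint): How far the gate is pulled out, m: 0 shut, 0.085 fully out. It slides along the station's +y (away from the axis). A spring pulls it shut with 3 N when shut and 6.5 N when fully out; it shuts by itself when let go. A cell above drops when it is pulled beyond about 0.08.
- gate_grip (a point): Grip point on the gate's upright wooden handle, 32 mm above the deck, 190 mm from the axis when shut; moves with the gate. The handle is a tab 40 mm wide (station x), 12 mm thick (station y), its top 45 mm above the deck, free on both sides.
- prism1_c (a point): Centre of a smoky glass prism, about 50 x 35 x 52 mm, standing on the shelf; leave alone.
- prism2_c (a point): Centre of the other smoky glass prism, same size; leave alone.
- resin_knob_c (a point): Centre of a loose ivory-coloured turned resin knob, 36 mm across, 46 mm tall, standing among the cells; not part of the job (no harm if touched).
- pocket0 (a point): Centre of pocket 0 of the wheel, 88 mm from the axis, 15 mm above the deck (where the centre of a loaded cell is). The pocket has no floor of its own: the cell slides on the deck. It is 70 mm wide across and 76 mm along the radius, with walls 6 mm thick whose tops are 10 mm above the deck.
- pocket1 (a point): Centre of pocket 1 of the wheel, 88 mm from the axis, 15 mm above the deck (where the centre of a loaded cell is). The pocket has no floor of its own: the cell slides on the deck. It is 70 mm wide across and 76 mm along the radius, with walls 6 mm thick whose tops are 10 mm above the deck.
- pocket2 (a point): Centre of pocket 2 of the wheel, 88 mm from the axis, 15 mm above the deck (where the centre of a loaded cell is). The pocket has no floor of its own: the cell slides on the deck. It is 70 mm wide across and 76 mm along the radius, with walls 6 mm thick whose tops are 10 mm above the deck.
- pocket3 (a point): Centre of pocket 3 of the wheel, 88 mm from the axis, 15 mm above the deck (where the centre of a loaded cell is). The pocket has no floor of its own: the cell slides on the deck. It is 70 mm wide across and 76 mm along the radius, with walls 6 mm thick whose tops are 10 mm above the deck.
- cell1_c (a point): Centre of lens cell 1: a brass-mounted lens, a plain disc 60 mm across and 30 mm tall, about 120 g, lying flat on the shelf at the start (centre 15 mm up); z is the disc's axis. Two to four of the four identical cells are present, absent ones read None.
- cell2_c (a point): Centre of lens cell 2: a brass-mounted lens, a plain disc 60 mm across and 30 mm tall, about 120 g, lying flat on the shelf at the start (centre 15 mm up); z is the disc's axis. Two to four of the four identical cells are present, absent ones read None.
- cell3_c (a point): Centre of lens cell 3: a brass-mounted lens, a plain disc 60 mm across and 30 mm tall, about 120 g, lying flat on the shelf at the start (centre 15 mm up); z is the disc's axis. Two to four of the four identical cells are present, absent ones read None.
- cell4_c (a point): Centre of lens cell 4: a brass-mounted lens, a plain disc 60 mm across and 30 mm tall, about 120 g, lying flat on the shelf at the start (centre 15 mm up); z is the disc's axis. Two to four of the four identical cells are present, absent ones read None.
Things that resemble listed ones, but are neither listed nor needed, are in the scene too. Leave any orange or pink look-alike of the part that bears cell1_c alone.

How it is judged:
By the outcome, as a careful person would: the job done as asked, in the order asked, and still so for the second after the job is handed in, with the robot touching nothing.
Of cell1, cell2, cell3, cell4 only 2 to 4 are there at a start; the rules pass over those that are not, and their reading is None.
At some moment in a run one of cell1, cell2, cell3, cell4 may be knocked a few centimetres aside while the robot is not near it.
Once in a run the grip may slacken for a moment while it holds something.
It also fails if it takes over 210 s, if anything falls off the work surface, if the arm or the gripper's body presses on something with over 40 N, if the wrist force passes 120 N, or if a joint passes its speed limit or range.

ROBOT

A 7-joint arm with a two-finger parallel gripper is mounted at the origin on the work surface. World frame = base frame: x ahead of the robot, y to its left, z up, the work surface at z = 0. Lengths are in mm, angles in rad, forces in N, time in s.
With the tool pointing down it reaches from about 400 to 875 mm from the base axis. Payload 4.4 kg.
Tool frame: the origin (TCP) lies at the very end of the fingers, on their centre line; the grasp point (between the pads) lies 19 mm behind it; z points along the fingers, y is the line along which they close (so a half turn about z gives the same grasp; the last joint's range is limited). The gripper opens to 85 mm and grips with 20 to 120 N. Pads are 22 mm wide; open, the fingers measure 114 mm over their backs; the gripper's body (76 mm by 85 mm) begins 54 mm behind the grasp point. The pads swing forward as they close: fully open they stand 13 mm farther back than shut.
Start: joints at [1.272, 0.628, 0.038, 1.517, -0.027, 0.996, -0.02], TCP at [149.984, -632.473, 231.313] pointing down, gripper open.
Joint ranges: [-3.06, 3.06], [-0.37, 2.12], [-1.25, 1.32], [0.18, 2.47], [-1.1, 4.24], [0.23, 1.98], [-2.94, 2.94]. Speed limits (rad/s): [2.57, 2.57, 3.14, 3.14, 3.14, 3.14, 3.14].

INTERFACE

Orientations are given as [roll, pitch, yaw] about the fixed x, y, z axes, in that order (R = Rz(yaw) Ry(pitch) Rx(roll)).
In Python, from cell import monitor, viewer, workorder gives the robot as it stands.
- The arm moves only by the tool arm_command, never from a script. Its argument "series" is one flat list of numbers, 5 for each row, row after row: the opening in per cent of the stroke, from 0 (shut) to 100 (fully open), then the shift along the tool's x, y, z in cm, then the turn about the tool's z in degrees. In form: [claw, x, y, z, roll, claw, x, y, z, roll, ...]. A call has exactly 5 rows; each row is the pose to reach, as a shift and turn from the pose commanded when the call began, along the tool's axes at that moment; what a row does not reach only later rows make up. A row lasts 1/12 s, in which the tool goes at most 41.7 mm and 7.16 degrees, less where a joint would pass 70% of its speed; a pose out of reach is approached as far as the arm can. A call with a gripper value outside its range is refused whole. The fingers move at their own pace and stop on an object; the grip force is fixed at half the most. Time passes only in rows, so rows that repeat a pose let the fingers close, or fill a call up. It gives the time, the measured TCP pose, the force, the opening and the grip force at its end, in the units of the state.
- monitor.read_state(): the state, without advancing time (a new reading comes with each control period).
- viewer.get_image(name): name is "scene" or "top" or "wrist"; returns (picture, depth): 384x512x3 uint8, red, green, blue; 384x512 float32, mm along the optical axis (not along the pixel's ray), 0 where there is no reading.
- viewer.camera_model(name): a dict with "mtx" (3x3 intrinsics, pixels), "R" (3x3) and "t" (3): a world point X has camera coordinates R X + t. Camera axes: x right, y down, z forward; pixel columns grow to the right and rows downward; lengths in mm; the calibration is good to about 2 mm. A picture is of the moment at which its call begins: read the wrist's pose just before it. camera_model takes no time and is no camera call; for the wrist camera it gives the pose at the moment of the call.
- workorder.finish_job(): hands the job in; it is judged then, once.
The state is a dict: "clock": time; "qpos": joint angles; "qd": joint speeds; "tau": joint torques, N m; "eef_pos": TCP position; "tool_rot": TCP orientation; "force": force on the tool from outside, world axes, zero at the start; "torque": the same for the moment, N m; "width": finger opening in mm; "gripper_force": force on a finger pad.
Only numpy, scipy, OpenCV 4.12 (cv2) and the standard library are available. Lean on these libraries where they do the work, as an engineer would, in place of code of your own. Each camera call takes 0.05 s, during which the arm holds its last target. There are 200 camera calls.

## Working session

There is one attempt and no reset: what is moved stays moved. The work goes in short steps, Python scripts to look and compute and a tool call to move; the robot and the scene stay as the last step left them, time stands still between calls to the robot, and variables do not carry over. Pictures are saved under pics/ and viewed, at most 14 in all, crops included, and the job is handed in when it is done.

Besides the shell and the picture viewer there is one more tool, called after "Request:" as name(argument=value, ...), one argument or row to a line, values as JSON. arm_command: Moves the arm, as the interface text tells. Its arguments: {"type":"object","properties":{"series":{"type":"array","items":{"type":"number"}}},"required":["series"]}

```bash
ls; mkdir -p pics; cat > h.py <<'E'
import numpy as np, cv2
from cell import monitor, viewer, workorder
def grab(n, f=None):
    m=viewer.camera_model(n); im,d=viewer.get_image(n)
    if f: cv2.imwrite('pics/'+f,im[:,:,::-1])
    return im,d,m
def ray(m,u,v,z):
    K,R,t=[np.array(m[k]) for k in('mtx','R','t')]
    c=-R.T@t; d=R.T@np.linalg.inv(K)@np.array([u,v,1.])
    return c+d*(z-c[2])/d[2]
def proj(m,X):
    K,R,t=[np.array(m[k]) for k in('mtx','R','t')]
    p=K@(R@np.array(X,float)+t); return p[:2]/p[2]
def pts(m,d):
    K,R,t=[np.array(m[k]) for k in('mtx','R','t')]
    v,u=np.mgrid[:d.shape[0],:d.shape[1]]
    P=np.stack([u,v,np.ones_like(u)],-1)@np.linalg.inv(K).T*d[...,None]
    return (P-t)@R
E
python3 - <<'E'
from h import *
s=monitor.read_state();print({k:np.round(v,3) for k,v in s.items()})
for n in('scene','top','wrist'):
    im,d,m=grab(n,n+'0.png');print(n,np.round(m['mtx'],1).tolist(),np.round(-np.array(m['R']).T@m['t'],1),np.round(m['R'],2).tolist(),(d>0).mean())
E
```

```text
pics
{'clock': np.float64(0.0), 'qpos': array([ 1.272,  0.629,  0.038,  1.518, -0.027,  0.996, -0.02 ]), 'qd': array([-0.   ,  0.   ,  0.001, -0.003,  0.002,  0.001, -0.001]), 'tau': array([ 1.0000e-03, -5.6342e+01,  1.2260e+00, -1.9345e+01,  1.1000e-02,
        1.0000e-02,  0.0000e+00]), 'eef_pos': array([ 149.827, -631.857,  230.39 ]), 'tool_rot': array([-3.14 , -0.   ,  0.233]), 'force': array([ 0.027,  0.563, -0.666]), 'torque': array([ 0.048, -0.032, -0.076]), 'gripper_force': np.float64(0.0), 'width': np.float64(85.209)}
scene [[441.6, 0.0, 259.3], [0.0, 441.6, 191.2], [0.0, 0.0, 1.0]] [1200.  -353.   990.2] [[0.39, 0.92, -0.0], [0.71, -0.3, -0.64], [-0.59, 0.25, -0.77]] 0.9960225423177084
top [[497.1, 0.0, 258.8], [0.0, 497.1, 192.1], [0.0, 0.0, 1.0]] [ 345.2  -52.9 1526.7] [[0.02, -1.0, 0.0], [-0.99, -0.02, -0.14], [0.14, -0.0, -0.99]] 0.9959360758463541
wrist [[321.2, 0.0, 254.3], [0.0, 321.2, 188.5], [0.0, 0.0, 1.0]] [ 225.3 -615.7  373.6] [[0.23, -0.97, -0.0], [-0.93, -0.22, 0.3], [-0.29, -0.07, -0.95]] 0.9960683186848959
```

View pics/top0.png

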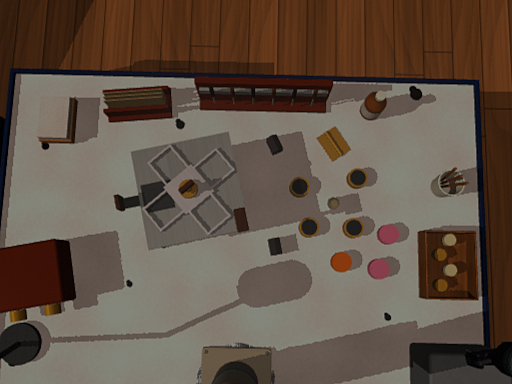

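View pics/scene0.png

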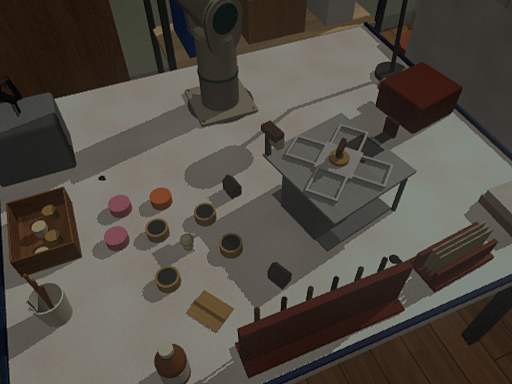

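The top view shows four brass and dark cells at about (299,187), (357,178), (309,227) and (353,227). The resin knob is at (333,203) and the prisms are at (275,145) and (274,246). The orange and pink decoys are at (341,262), (388,233) and (378,268). The deck is centred near (188,188), with the gate handle at (120,202) and the brush at (240,218).

```bash
cat >> h.py <<'E'
def deck(m,d,lo=158,hi=171):
    P=pts(m,d); M=((P[...,2]>lo)&(P[...,2]<hi)&(d>0)).astype(np.uint8)
    n,l,st,c=cv2.connectedComponentsWithStats(M)
    return P,l==1+np.argmax(st[1:,4])
def cells(m,d,im,zlo=22,zhi=38):
    P=pts(m,d); M=((P[...,2]>zlo)&(P[...,2]<zhi)&(d>0)).astype(np.uint8)
    n,l,st,c=cv2.connectedComponentsWithStats(M); out=[]
    for i in range(1,n):
        q=P[l==i]; 
        if len(q)<60: continue
        (r,s,a)=cv2.minAreaRect(q[:,:2].astype(np.float32))
        out.append((np.round(r),np.round(s),np.round(np.median(q[:,2]),1),np.round(c[i]),len(q),np.median(im[l==i],0)))
    return out
E
python3 - <<'E'
from h import *
for n in('top','scene'):
    im,d,m=grab(n);print(n)
    for o in cells(m,d,im):
        if max(o[1])<90: print(*o)
    P,M=deck(m,d)
    r=cv2.minAreaRect(P[M][:,:2].astype(np.float32)); print('deck',r,np.median(P[M][:,2]))
    # tall things near the deck
    H=((P[...,2]>180)&(P[...,2]<290)&(np.hypot(P[...,0]-r[0][0],P[...,1]-r[0][1])<240)).astype(np.uint8)
    k,l,st,c=cv2.connectedComponentsWithStats(H)
    for i in range(1,k):
        if st[i,4]>15:
            q=P[l==i]; print('tall',cv2.minAreaRect(q[:,:2].astype(np.float32)),np.percentile(q[:,2],[5,50,95]).round(),c[i].round())
E
```

```text
top
[ 614. -354.] [58. 57.] 27.9 [357. 178.] 287 [31. 30. 27.]
[ 584. -177.] [60. 56.] 28.5 [299. 187.] 294 [29. 28. 23.]
[ 461. -207.] [57. 58.] 28.3 [308. 227.] 302 [31. 30. 28.]
[ 461. -341.] [58. 58.] 28.0 [353. 228.] 306 [31.  30.  27.5]
[ 444. -447.] [58. 58.] 28.3 [388. 234.] 307 [135.  61.  74.]
[ 434. -624.] [37. 44.] 33.4 [448. 239.] 112 [132.5 114.   78. ]
[ 386. -597.] [35. 34.] 33.9 [439. 255.] 107 [106.  68.  17.]
[ 357. -305.] [56. 60.] 28.7 [341. 262.] 314 [135.  57.  14.]
[ 339. -417.] [60. 56.] 27.9 [379. 269.] 317 [135.  62.  75.]
[ 342. -628.] [36. 36.] 33.7 [449. 270.] 119 [133. 114.  78.]
[ 297. -597.] [36. 35.] 33.7 [440. 285.] 112 [106.  69.  17.]
deck ((541.3023071289062, 162.69004821777344), (281.3857116699219, 324.8602294921875), 13.243579864501953) 163.28016513518517
tall ((545.6911010742188, 138.94308471679688), (50.48188018798828, 49.389469146728516), 4.959104061126709) [181. 189. 232.] [187. 189.]
tall ((502.34527587890625, 324.71942138671875), (40.48190689086914, 13.485753059387207), 10.12873363494873) [186. 205. 211.] [118. 202.]
tall ((458.2830200195
[... 543 characters left out ...]
]
[ 622. -355.] [61. 59.] 28.5 [167. 277.] 444 [40. 40. 37.]
[721. -98.] [50. 36.] 33.1 [278. 277.] 114 [32. 31. 28.]
[ 622. -609.] [26. 66.] 30.6 [ 60. 317.] 101 [68. 66. 58.]
deck ((544.8359375, 165.6329345703125), (282.8739013671875, 336.1899719238281), 13.093122482299805) 163.57607899727086
tall ((506.5800476074219, 323.5088195800781), (44.039859771728516, 16.365148544311523), 10.589923858642578) [183. 199. 210.] [392. 124.]
tall ((464.1878662109375, -8.975366592407227), (61.80076599121094, 32.03143310546875), 13.800657272338867) [194. 249. 260.] [273. 136.]
tall ((551.6834106445312, 139.200927734375), (51.29107666015625, 50.65708541870117), 50.7104606628418) [181. 186. 230.] [340. 154.]
```

```bash
python3 - <<'E'
import cv2
a=cv2.imread('pics/top0.png')[120:265,110:270]; cv2.imwrite('pics/topc.png',cv2.resize(a,None,fx=4,fy=4,interpolation=cv2.INTER_CUBIC))
E
```

```text
(no output)
```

View pics/topc.png

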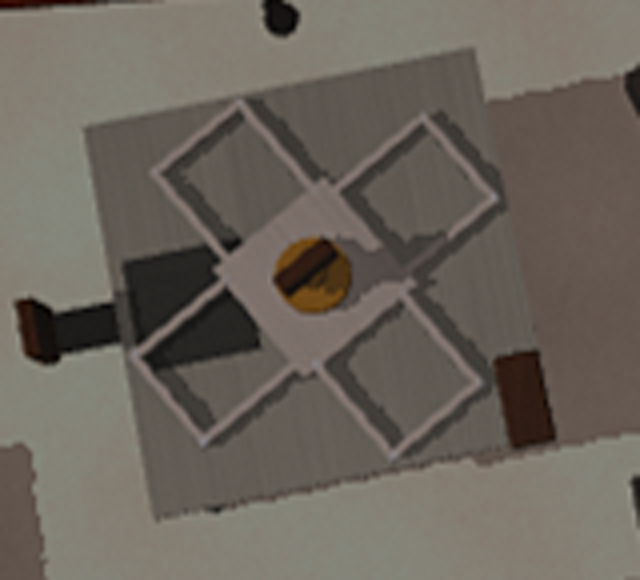

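The crop shows the wheel's pockets turned about 25° from the station axes. The knob is at the axis (313,275) and the gate handle is at the left (35,330). The brush is at (525,400), well clear of the pockets. The station is at about (548,139) with a yaw of about 13.2°, which matches the tool's yaw. I'll head for cell D at (465,-341).

```bash
cat >> h.py <<'E'
C=np.array([548.,139.]); YS=0.231
def st(x,y,z=0):  # station -> world
    c,s=np.cos(YS),np.sin(YS); return np.array([C[0]+c*x-s*y,C[1]+s*x+c*y,z])
def go(*T):   # shifts in tool axes (cm) between successive world targets, from measured pose
    s=monitor.read_state(); p=np.array(s['eef_pos']);w=s['tool_rot'][2]; print('at',np.round(p,1),'yaw',round(w,4),'t',round(float(s['clock']),2),'w',round(float(s['width']),1))
    A=np.array([[np.cos(w),np.sin(w),0],[np.sin(w),-np.cos(w),0],[0,0,-1]])
    for t in T:
        print(np.round(t,1),'->',np.round(A@(np.array(t,float)-p)/10,2)); p=np.array(t,float)
E
python3 -c "
from h import *
go([465,-341,200])"
```

```text
at [ 149.9 -632.2  230.9] yaw 0.2328 t 0.25 w 85.5
[ 465 -341  200] -> [ 37.38 -21.06   3.09]
```

Request:
arm_command(
  series=[100,2.5,-1.4,0.2,0,100,5,-2.8,0.4,0,100,7.5,-4.2,0.6,0,100,10,-5.6,0.8,0,100,12.5,-7,1,0],
)

```text
clock: 0.67
eef_pos: [256.3, -534.5, 221.2]
tool_rot: [-3.141, -0.0, 0.233]
force: [0.3, -0.6, -0.2]
width: 85.4
gripper_force: 0.0
```

Request:
arm_command(
  series=[100,2.5,-1.4,0.2,0,100,5,-2.8,0.4,0,100,7.5,-4.2,0.6,0,100,10,-5.6,0.8,0,100,12.5,-7,1,0],
)

```text
clock: 1.08
eef_pos: [361.8, -437.5, 211.3]
tool_rot: [3.142, -0.0, 0.233]
force: [-0.1, 0.3, -0.7]
width: 85.7
gripper_force: 0.0
```

Request:
arm_command(
  series=[100,3,-1.7,0.3,0,100,6,-3.4,0.6,0,100,9,-5.1,0.8,0,100,12.4,-7,1,0,100,12.4,-7,1,0],
)

```text
clock: 1.5
eef_pos: [472.9, -333.4, 200.9]
tool_rot: [-3.138, -0.006, 0.245]
force: [1.0, 0.5, -0.4]
width: 85.5
gripper_force: 0.0
```

```bash
cat >> h.py <<'E'
def near(xy,n='wrist',f=None,zlo=22,zhi=38,r=60):
    im,d,m=grab(n,f); b=[o for o in cells(m,d,im,zlo,zhi) if np.hypot(*(o[0]-np.array(xy)))<r]
    for o in b: print(n,*o)
    return b
E
python3 -c "
from h import *
near([465,-341],f='w1.png',r=250); go([465,-341,5])"
```

```text
wrist [ 574. -184.] [33. 60.] 31.0 [117.  18.] 2424 [44. 47. 44.]
wrist [ 611. -359.] [44. 60.] 31.1 [319.  25.] 3259 [47. 51. 51.]
wrist [ 463. -210.] [60. 60.] 30.9 [131. 147.] 3005 [46. 49. 48.]
wrist [ 465. -345.] [60. 59.] 30.9 [263. 177.] 2703 [45. 48. 48.]
wrist [ 412. -118.] [59. 29.] 31.7 [ 35. 177.] 732 [34. 32. 31.]
wrist [ 448. -451.] [60. 59.] 30.8 [355. 215.] 2511 [185. 106. 121.]
wrist [ 436. -565.] [ 59. 119.] 29.9 [443. 253.] 997 [96. 64. 41.]
wrist [ 362. -308.] [60. 60.] 30.8 [207. 257.] 2234 [184.  99.  45.]
wrist [ 343. -420.] [61. 59.] 30.8 [300. 292.] 2053 [185. 109. 124.]
at [ 469.6 -336.9  201. ] yaw 0.2418 t 1.55 w 85.3
[ 465 -341    5] -> [-0.55  0.29 19.6 ]
```

View pics/w1.png

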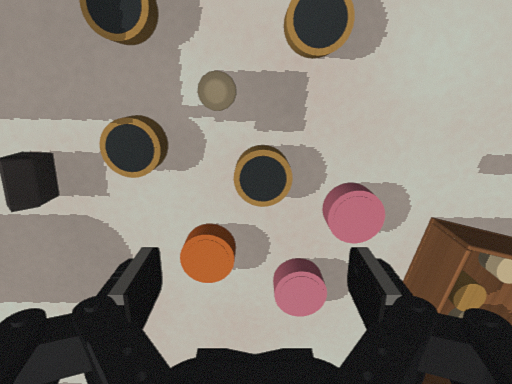

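The wrist view shows cell D at (263,177) with free space around it. C is at (131,147), the resin knob at (217,90) and the decoys lie below. The arm was still settling, so I'll measure once more and then descend.

```bash
python3 -c "
from h import *
b=near([465,-343]); go([*b[0][0],60],[*b[0][0],5])"
```

```text
wrist [ 465. -345.] [60. 59.] 30.9 [260. 173.] 2719 [45. 48. 48.]
at [ 467.1 -339.8  201. ] yaw 0.2376 t 1.6 w 85.4
[ 465. -345.   60.] -> [-0.32  0.46 14.1 ]
[ 465. -345.    5.] -> [0.  0.  5.5]
```

Request:
arm_command(
  series=[100,-0.1,0.3,4,0,100,-0.1,0.3,8,0,100,-0.1,0.3,12,0,100,-0.1,0.3,14,0,100,-0.1,0.3,14,0],
)

```text
clock: 2.02
eef_pos: [460.8, -344.4, 56.9]
tool_rot: [-3.135, 0.007, 0.231]
force: [-1.4, 0.9, 1.1]
width: 85.4
gripper_force: 0.0
```

Request:
arm_command(
  series=[100,0,0,1.5,0,100,0,0,3,0,100,0,0,4.5,0,100,0,0,5.6,0,100,0,0,5.6,0],
)

```text
clock: 2.43
eef_pos: [464.1, -345.6, 4.7]
tool_rot: [-3.141, 0.001, 0.232]
force: [-0.9, 1.1, 1.4]
width: 85.6
gripper_force: 0.0
```

Request:
arm_command(
  series=[50,0,0,0,0,40,0,0,0,0,30,0,0,0,0,20,0,0,0,0,20,0,0,0,0],
)

```text
clock: 2.85
eef_pos: [465.8, -345.7, 7.0]
tool_rot: [3.14, -0.001, 0.233]
force: [-0.6, 0.2, 7.0]
width: 58.2
gripper_force: 64.2
```

Request:
arm_command(
  series=[20,0,0,0,0,20,0,0,0,0,20,0,0,0,0,20,0,0,0,0,20,0,0,0,0],
)

```text
clock: 3.27
eef_pos: [465.7, -345.7, 7.0]
tool_rot: [3.14, -0.001, 0.233]
force: [-0.9, 1.0, 6.7]
width: 58.1
gripper_force: 64.2
```

Request:
arm_command(
  series=[20,0,0,-2,0,20,0,0,-5,0,20,0,0,-8,0,20,0,0,-11,0,20,0,0,-14,0],
)

```text
clock: 3.68
eef_pos: [465.0, -345.0, 147.3]
tool_rot: [3.141, -0.0, 0.233]
force: [0.7, -0.9, -2.2]
width: 58.0
gripper_force: 64.8
```

Request:
arm_command(
  series=[20,0,0,-3,0,20,0,0,-6,0,20,0,0,-9,0,20,0,0,-12,0,20,0,0,-14,0],
)

```text
clock: 4.1
eef_pos: [465.7, -345.5, 289.2]
tool_rot: [3.138, -0.003, 0.233]
force: [0.8, -1.4, -2.0]
width: 58.0
gripper_force: 64.8
```

```bash
python3 -c "
from h import *
im,d,m=grab('wrist','w2.png')
p=st(37,-80); go([*p[:2],285])
im,d,m=grab('top')
P=pts(m,d); L=P-np.array([*C,0]); c,s=np.cos(YS),np.sin(YS)
X=c*L[...,0]+s*L[...,1];Y=-s*L[...,0]+c*L[...,1];r=np.hypot(X,Y)
hsv=cv2.cvtColor(im,cv2.COLOR_RGB2HSV)
a=np.degrees(np.arctan2(Y,X))%90
# wheel walls: z 171..178, outer tip band
M=(P[...,2]>170)&(P[...,2]<179)&(r>60)&(r<150)
print(M.sum())
# outer end wall centre line in angle: mean of 4-fold phase over all wall points
z=np.exp(1j*4*np.radians(a[M])); print(np.degrees(np.angle(z.sum()))/4%90, abs(z.mean()))
B=(P[...,2]>222)&(P[...,2]<240)&(r<35); q=P[B][:,:2].astype(np.float32); print('bar',len(q),cv2.minAreaRect(q),np.median(P[B][:,2]))
"
```

```text
at [ 467.3 -346.7  292.4] yaw 0.2327 t 4.15 w 58.3
[602.3  69.6 285. ] -> [ 22.73 -37.39   0.74]
784
27.994372415802758 0.10169074663692104
bar 89 ((546.2561645507812, 140.84478759765625), (13.897011756896973, 45.43299865722656), 42.53255081176758) 228.67419179485339
```

View pics/w2.png

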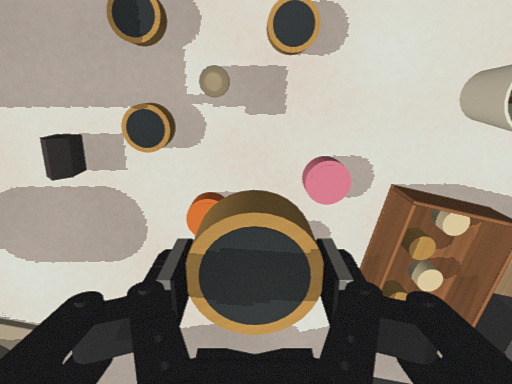

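The cell is held level in the pads at (254,270), centred between them. Next I'll measure the pocket centres from both fixed views.

```bash
cat >> h.py <<'E'
def pockets(n,f=None):
    im,d,m=grab(n); P=pts(m,d); r=np.hypot(P[...,0]-C[0],P[...,1]-C[1])
    W=((P[...,2]>158)&(P[...,2]<182)&(r<150))
    g=cv2.cvtColor(im,cv2.COLOR_RGB2LAB)[...,0].astype(float)-0; a=cv2.cvtColor(im,cv2.COLOR_RGB2LAB)[...,1].astype(float)
    th,_=cv2.threshold(im[...,0][W].reshape(-1,1),0,255,cv2.THRESH_OTSU)
    B=((im[...,0]>th)&W).astype(np.uint8)*255
    B=cv2.resize(B,None,fx=3,fy=3,interpolation=cv2.INTER_LINEAR); B=(B>100).astype(np.uint8)
    cs,h=cv2.findContours(B,cv2.RETR_CCOMP,cv2.CHAIN_APPROX_NONE)
    if f: cv2.imwrite('pics/'+f,B*255)
    for c,hh in zip(cs,h[0]):
        A=cv2.contourArea(c)/9
        if hh[3]>=0 and A>150:
            (u,v),s,_=cv2.minAreaRect(c); p=ray(m,(u-1)/3,(v-1)/3,175)
            q=p[:2]-C; print(n,'pocket',p.round(1)[:2],'r',np.hypot(*q).round(1),'ang',np.degrees(np.arctan2(q[1],q[0])-YS).round(1),A)
E
python3 -c "
from h import *
pockets('top');pockets('scene','ps.png')
im,d,m=grab('wrist'); P=pts(m,d); s=monitor.read_state(); e=np.array(s['eef_pos'])
M=(np.hypot(P[...,0]-e[0],P[...,1]-e[1])<32)&(P[...,2]>e[2]-15)&(P[...,2]<e[2]+45)&(d>0)
q=P[M]; zt=np.percentile(q[:,2],80); T=q[abs(q[:,2]-zt)<5]; print(e, zt-e[2], cv2.minAreaRect(T[:,:2].astype(np.float32)))
"
```

```text
top pocket [481.2  81.7] r 88.0 ang -152.6 165.0
top pocket [488.4 205.7] r 89.4 ang 118.5 424.0
top pocket [546.4 140.4] r 2.1 ang 125.9 273.55555555555554
top pocket [604.6  75.1] r 85.4 ang -61.7 209.22222222222223
top pocket [611.8 219.3] r 102.6 ang 38.3 180.55555555555554
scene pocket [649.3 158.9] r 103.2 ang -2.1 240.66666666666666
scene pocket [603.5  79.9] r 81.1 ang -60.1 298.6666666666667
scene pocket [608.1 216.1] r 97.8 ang 38.9 225.22222222222223
scene pocket [521.8  42. ] r 100.5 ang -118.4 246.0
scene pocket [470.2  97.8] r 88.1 ang -165.3 168.11111111111111
scene pocket [522.5 174.3] r 43.6 ang 112.6 688.7777777777778
[ 464.42604352 -344.42480238  284.63643138] 25.661915039807695 ((464.75616455078125, -346.06817626953125), (60.35322189331055, 60.20445251464844), 56.81842803955078)
```

```bash
python3 -c "
from h import *
for a in (-61.6,28.4,118.4,208.4):
    print(a,st(88*np.cos(np.radians(a)),88*np.sin(np.radians(a))).round(1))
go([606.3,74.8,290])"
```

```text
-61.6 [606.5  73.2   0. ]
28.4 [613.8 197.5   0. ]
118.4 [489.5 204.8   0. ]
208.4 [482.2  80.5   0. ]
at [ 464.4 -344.4  284.6] yaw 0.2329 t 4.35 w 58.1
[606.3  74.8 290. ] -> [ 23.48 -37.52  -0.54]
```

Request:
arm_command(
  series=[20,1.3,-2,0,0,20,3,-4.8,0,0,20,4.6,-7.4,0,0,20,6.2,-10,0,0,20,7.8,-12.5,-0.2,0],
)

```text
clock: 4.77
eef_pos: [511.1, -203.3, 285.2]
tool_rot: [-3.139, 0.004, 0.233]
force: [0.6, 0.3, -1.9]
width: 58.2
gripper_force: 64.9
```

Request:
arm_command(
  series=[20,1.6,-2.5,0,0,20,3.1,-5,0,0,20,4.7,-7.5,0,0,20,6.2,-10,0,0,20,7.8,-12.5,-0.2,0],
)

```text
clock: 5.18
eef_pos: [558.0, -64.3, 287.2]
tool_rot: [-3.14, 0.004, 0.233]
force: [-0.4, -0.6, -1.1]
width: 58.1
gripper_force: 64.9
```

Request:
arm_command(
  series=[20,1.6,-2.5,0,0,20,3.1,-5,0,0,20,4.7,-7.5,0,0,20,6.4,-10.3,0,0,20,7.8,-12.5,-0.1,0],
)

```text
clock: 5.6
eef_pos: [605.5, 76.7, 288.1]
tool_rot: [-3.14, 0.004, 0.235]
force: [0.7, 0.6, -0.7]
width: 58.3
gripper_force: 64.9
```

Request:
arm_command(
  series=[20,0,0,2,0,20,0,0,4,0,20,0,0,6,0,20,0,0,7,0,20,0,0,7,0],
)

```text
clock: 6.02
eef_pos: [603.7, 73.4, 216.4]
tool_rot: [-3.141, 0.008, 0.233]
force: [0.0, 0.9, -1.7]
width: 58.0
gripper_force: 64.9
```

Request:
arm_command(
  series=[20,0,0,0,0,20,0,0,0,0,20,0,0,0,0,20,0,0,0,0,20,0,0,0,0],
)

```text
clock: 6.43
eef_pos: [606.8, 73.9, 221.2]
tool_rot: [3.142, -0.002, 0.233]
force: [0.6, 0.3, -1.7]
width: 58.3
gripper_force: 64.9
```

```bash
python3 -c "
from h import *
im,d,m=grab('wrist','w3.png');go([606.3,74.8,172])"
```

```text
at [606.7  73.8 221. ] yaw 0.2326 t 6.48 w 58.2
[606.3  74.8 172. ] -> [-0.02 -0.1   4.9 ]
```

View pics/w3.png

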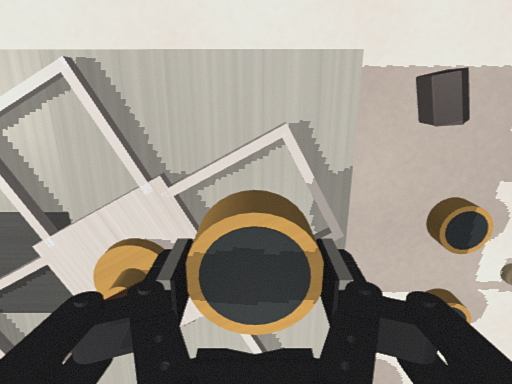

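The wrist view shows the pocket's outer corner at (287,127), partly hidden behind the held cell. I'll check it against the predicted corners.

```bash
python3 -c "
from h import *
m=viewer.camera_model('wrist')
a=np.radians(-61.6)
for r,t in((132,41),(132,-41),(44,41)):
    X=st(r*np.cos(a)-t*np.sin(a),r*np.sin(a)+t*np.cos(a),175); print(r,t,X.round(1),proj(m,X).round(1))
for uv in((287,125),(342,238),(63,58)):
    p=ray(m,*uv,175);q=p[:2]-C;an=np.degrees(np.arctan2(q[1],q[0])-YS);print(uv,p.round(1),np.hypot(*q).round(1),an.round(1))
"
```

```text
132 41 [666.3  67.6 175. ] [286.1 123.9]
132 -41 [605.1  13.1 175. ] [342.8 236.8]
44 41 [607.9 133.4 175. ] [159.2 192.3]
(287, 125) [665.9  66.9 175. ] 138.2 -44.7
(342, 238) [604.1  13.3 175. ] 137.6 -79.2
(63, 58) [672.7 195.7 175. ] 137.0 11.2
```

The prediction agrees within 1 mm, so I'll lower the cell and release it.

Request:
arm_command(
  series=[20,0,-0.1,1,0,20,0,-0.1,2,0,20,0,-0.1,3.2,0,20,0,-0.1,4.2,0,20,0,-0.1,4.9,0],
)

```text
clock: 6.9
eef_pos: [605.0, 75.1, 171.3]
tool_rot: [-3.141, 0.003, 0.233]
force: [-16.6, -3.9, 62.0]
width: 58.4
gripper_force: 73.0
```

Request:
arm_command(
  series=[20,0,0,0.1,0,20,0,0,0.1,0,90,0,0,0.1,0,90,0,0,0.1,0,90,0,0,0.1,0],
)

```text
clock: 7.32
eef_pos: [606.2, 74.8, 169.9]
tool_rot: [3.142, 0.0, 0.233]
force: [-0.3, -0.4, -0.4]
width: 76.6
gripper_force: 0.0
```

Request:
arm_command(
  series=[90,0,0,0,0,90,0,0,-2,0,90,0,0,-5,0,90,0,0,-9,0,90,0,0,-12,0],
)

```text
clock: 7.73
eef_pos: [606.6, 74.9, 292.4]
tool_rot: [3.141, -0.001, 0.233]
force: [0.8, -1.0, -1.3]
width: 77.3
gripper_force: 0.0
```

```bash
python3 -c "
from h import *
near([606,73],zlo=180,zhi=205)
for n in('top','wrist','scene'):
  b=near([540,-270],n=n,r=150)
b=near([463,-208],n='top',r=80);go([*b[0][0]+[3,-2],290] if b else [463,-210,290])"
```

```text
wrist [605.  73.] [60. 60.] 195.9 [254. 189.] 4525 [55. 59. 59.]
top [ 614. -353.] [57. 59.] 28.5 [357. 178.] 287 [33. 33. 30.]
top [ 584. -177.] [60. 56.] 28.5 [299. 187.] 291 [31. 31. 25.]
top [ 459. -207.] [58. 58.] 28.7 [308. 227.] 303 [34. 33. 31.]
wrist [ 587. -180.] [60. 60.] 30.8 [430. 209.] 1556 [50.5 55.  50.5]
wrist [ 540. -272.] [17. 35.] 34.6 [480. 254.] 126 [97.  87.5 71. ]
wrist [ 469. -213.] [64. 46.] 30.6 [420. 287.] 1001 [54. 57. 56.]
scene [ 467. -207.] [60. 59.] 28.5 [205. 212.] 326 [43.5 42.  38. ]
scene [ 589. -178.] [59. 61.] 28.4 [231. 243.] 387 [38. 38. 34.]
scene [ 621. -355.] [60. 59.] 28.6 [167. 277.] 450 [43. 43. 39.]
top [ 459. -207.] [58. 58.] 28.5 [308. 227.] 309 [34. 34. 31.]
at [605.6  74.7 289.6] yaw 0.2327 t 7.98 w 77.0
[ 462. -209.  290.] -> [-20.52  24.29  -0.04]
```

Cell 1 is seated at (605,73) with its top at 196. The touchdown force was high because the cell's base hangs 7 mm below the TCP, so I'll release the next ones higher. Next is cell B, near (587,-180).

```bash
python3 -c "
from h import *
go([587,-180,200],[587,-180,5])"
```

```text
at [605.6  74.7 289.6] yaw 0.2327 t 7.98 w 77.0
[ 587 -180  200] -> [-7.69 24.36  8.96]
[ 587 -180    5] -> [ 0.   0.  19.5]
```

Request:
arm_command(
  series=[100,-0.8,2.4,0,0,100,-1.8,5.5,0,0,100,-2.8,9,0,0,100,-4,12.5,0,0,100,-5,16,1,0],
)

```text
clock: 8.4
eef_pos: [594.0, -94.0, 279.9]
tool_rot: [3.141, 0.0, 0.233]
force: [0.6, 0.0, -0.6]
width: 85.1
gripper_force: 0.0
```

Request:
arm_command(
  series=[100,-1,3.3,2,0,100,-2,6.2,5,0,100,-2.7,8.4,8,0,100,-2.7,8.4,8,0,100,-2.7,8.4,8,0],
)

```text
clock: 8.82
eef_pos: [584.5, -181.8, 196.5]
tool_rot: [-3.138, 0.007, 0.229]
force: [-0.0, 0.6, 0.6]
width: 85.5
gripper_force: 0.0
```

```bash
python3 -c "
from h import *
b=near([587,-180]); go([*b[0][0],5])"
```

```text
wrist [ 587. -180.] [59. 60.] 30.9 [252. 163.] 2872 [44. 48. 47.]
at [ 586.4 -179.9  198.3] yaw 0.2319 t 8.87 w 85.2
[ 587. -180.    5.] -> [ 0.06  0.02 19.33]
```

Request:
arm_command(
  series=[100,0,0,4,0,100,0,0,8,0,100,0,0,12,0,100,0,0,14,0,100,0,0,16,0],
)

```text
clock: 9.28
eef_pos: [587.8, -177.6, 38.8]
tool_rot: [-3.14, 0.0, 0.236]
force: [-0.5, -0.6, 0.1]
width: 85.3
gripper_force: 0.0
```

Request:
arm_command(
  series=[100,0,0,1,0,100,0,0,2,0,100,0,0,3,0,100,0,0,3.4,0,100,0,0,3.4,0],
)

```text
clock: 9.7
eef_pos: [587.6, -180.0, 6.1]
tool_rot: [-3.141, 0.0, 0.233]
force: [-0.5, 0.9, 0.1]
width: 85.6
gripper_force: 0.0
```

Request:
arm_command(
  series=[20,0,0,0,0,20,0,0,0,0,20,0,0,0,0,20,0,0,0,0,20,0,0,0,0],
)

```text
clock: 10.12
eef_pos: [588.4, -180.6, 7.8]
tool_rot: [3.141, -0.002, 0.233]
force: [-0.3, 0.9, 6.3]
width: 58.2
gripper_force: 64.4
```

Request:
arm_command(
  series=[20,0,0,0,0,20,0,0,-1,0,20,0,0,-3,0,20,0,0,-6,0,20,0,0,-9,0],
)

```text
clock: 10.53
eef_pos: [586.6, -180.2, 97.2]
tool_rot: [-3.141, 0.002, 0.233]
force: [0.5, 0.4, -0.3]
width: 58.1
gripper_force: 66.9
```

Request:
arm_command(
  series=[20,0,0,-4,0,20,0,0,-8,0,20,0,0,-12,0,20,0,0,-16,0,20,0,0,-19.5,0],
)

```text
clock: 10.95
eef_pos: [587.3, -180.4, 295.1]
tool_rot: [3.14, -0.002, 0.233]
force: [1.0, -0.5, -1.0]
width: 57.9
gripper_force: 67.0
```

```bash
cat >> h.py <<'E'
def held():
    im,d,m=grab('wrist'); P=pts(m,d); s=monitor.read_state(); e=np.array(s['eef_pos'])
    M=(np.hypot(P[...,0]-e[0],P[...,1]-e[1])<33)&(P[...,2]>e[2]+10)&(P[...,2]<e[2]+45)&(d>0)
    q=P[M]; 
    if len(q)<300: print('nothing held?',len(q)); return np.zeros(2)
    zt=np.percentile(q[:,2],80); T=q[abs(q[:,2]-zt)<5]; r=cv2.minAreaRect(T[:,:2].astype(np.float32))
    o=np.array(r[0])-e[:2]; print('held off',o.round(1),'size',np.round(r[1]),'base below tcp',round(30-zt+e[2],1)); return o
E
python3 -c "
from h import *
o=held(); p=st(88*np.cos(np.radians(28.4)),88*np.sin(np.radians(28.4)))[:2]-o
go([*p,290],[*p,174])"
```

```text
held off [-3.7  0.1] size [63. 59.] base below tcp 13.1
at [ 591.  -181.5  302.3] yaw 0.2324 t 11.0 w 58.0
[617.5 197.3 290. ] -> [ 11.31 -36.25   1.23]
[617.5 197.3 174. ] -> [ 0.   0.  11.6]
```

Request:
arm_command(
  series=[20,0.7,-2,0,0,20,1.6,-5,0,0,20,2.7,-8.5,0,0,20,3.8,-12,0,0,20,4.8,-15.5,0,0],
)

```text
clock: 11.42
eef_pos: [598.0, -17.1, 291.7]
tool_rot: [-3.142, -0.0, 0.232]
force: [0.9, 0.0, -0.5]
width: 58.0
gripper_force: 67.3
```

Request:
arm_command(
  series=[20,1.1,-3.5,0,0,20,2.2,-7,0,0,20,3.3,-10.5,0,0,20,4.4,-14,0,0,20,5.4,-17.2,0,0],
)

```text
clock: 11.83
eef_pos: [610.7, 163.7, 291.7]
tool_rot: [-3.141, -0.0, 0.234]
force: [0.9, -0.6, -1.2]
width: 57.6
gripper_force: 67.3
```

Request:
arm_command(
  series=[20,0.6,-2,0,0,20,1.1,-3.5,1,0,20,1.1,-3.5,3,0,20,1.1,-3.5,5,0,20,1.1,-3.5,7,0],
)

```text
clock: 12.25
eef_pos: [613.6, 197.0, 220.0]
tool_rot: [3.14, 0.0, 0.232]
force: [-0.7, 0.5, -0.9]
width: 57.7
gripper_force: 67.3
```

Request:
arm_command(
  series=[20,0,0,0,0,20,0,0,0,0,20,0,0,0,0,20,0,0,0,0,20,0,0,0,0],
)

```text
clock: 12.67
eef_pos: [614.8, 198.0, 222.8]
tool_rot: [-3.141, -0.003, 0.232]
force: [-0.1, 0.4, -1.0]
width: 57.8
gripper_force: 67.3
```

```bash
python3 -c "
from h import *
o=held(); p=st(88*np.cos(np.radians(28.4)),88*np.sin(np.radians(28.4)))[:2]-o
go([*p,174])"
```

```text
held off [-0.6 -2. ] size [60. 61.] base below tcp 5.9
at [614.6 198.  222.6] yaw 0.2325 t 12.72 w 57.6
[614.4 199.5 174. ] -> [ 0.02 -0.15  4.86]
```

Request:
arm_command(
  series=[20,0,-0.1,1,0,20,0,-0.1,2,0,20,0,-0.1,3,0,20,0,-0.1,3.8,0,20,0,-0.1,4.2,0],
)

```text
clock: 13.13
eef_pos: [612.6, 198.5, 177.0]
tool_rot: [3.141, 0.003, 0.233]
force: [-0.2, -0.5, -0.5]
width: 58.0
gripper_force: 67.3
```

Request:
arm_command(
  series=[20,0,0,0.3,0,20,0,0,0.6,0,20,0,0,0.7,0,20,0,0,0.7,0,90,0,0,0.7,0],
)

```text
clock: 13.55
eef_pos: [614.1, 199.1, 172.7]
tool_rot: [-3.141, -0.001, 0.233]
force: [0.2, 1.0, -0.9]
width: 68.5
gripper_force: 0.0
```

Request:
arm_command(
  series=[90,0,0,0,0,90,0,0,0,0,90,0,0,-1,0,90,0,0,-4,0,90,0,0,-8,0],
)

```text
clock: 13.97
eef_pos: [611.7, 198.2, 250.8]
tool_rot: [3.141, 0.007, 0.233]
force: [1.6, 0.2, 0.7]
width: 76.8
gripper_force: 0.0
```

Request:
arm_command(
  series=[90,0,0,-2,0,90,0,0,-4,0,90,0,0,-4,0,90,0,0,-4,0,90,0,0,-4,0],
)

```text
clock: 14.38
eef_pos: [613.2, 198.7, 291.9]
tool_rot: [3.141, 0.001, 0.233]
force: [0.1, 0.4, 0.0]
width: 76.9
gripper_force: 0.0
```

```bash
python3 -c "
from h import *
near([614,197],zlo=180,zhi=205)
b=near([463,-208],n='scene',r=180); b=near([463,-208],n='top',r=180)
go([463,-210,290],[463,-210,200])"
```

```text
wrist [613. 197.] [60. 59.] 195.9 [254. 188.] 4556 [54. 58. 58.]
scene [ 406. -106.] [52. 36.] 32.8 [232. 188.] 98 [36. 34. 31.]
scene [ 364. -306.] [57. 60.] 28.3 [160. 196.] 298 [125.5  68.   40. ]
scene [ 465. -208.] [61. 59.] 28.4 [204. 212.] 328 [41.5 41.  37. ]
top [ 459. -207.] [58. 57.] 28.2 [308. 227.] 301 [35. 35. 32.]
top [ 357. -305.] [56. 60.] 28.0 [341. 262.] 313 [150.  64.  17.]
at [613.  198.7 291. ] yaw 0.2328 t 14.53 w 77.1
[ 463 -210  290] -> [-24.03  36.3    0.1 ]
[ 463 -210  200] -> [0. 0. 9.]
```

Cell 2 is seated at (613,197). Cell C is next.

Request:
arm_command(
  series=[100,-1.3,2,0,0,100,-3,4.5,0,0,100,-4.8,7.2,0,0,100,-6.6,10,0,0,100,-8.4,12.7,0,0],
)

```text
clock: 14.95
eef_pos: [560.1, 54.4, 291.4]
tool_rot: [3.141, 0.002, 0.233]
force: [0.4, -0.6, 0.7]
width: 85.5
gripper_force: 0.0
```

Request:
arm_command(
  series=[100,-2,3,0,0,100,-4,6,0,0,100,-6,9,0,0,100,-8,12,0,0,100,-9.8,14.8,0,0],
)

```text
clock: 15.37
eef_pos: [498.5, -112.6, 291.7]
tool_rot: [-3.141, 0.002, 0.232]
force: [0.3, -0.1, -1.2]
width: 85.2
gripper_force: 0.0
```

Request:
arm_command(
  series=[100,-2,3,1,0,100,-4,6,3,0,100,-5.8,8.8,6,0,100,-5.8,8.8,9,0,100,-5.8,8.8,9,0],
)

```text
clock: 15.78
eef_pos: [458.8, -210.5, 197.2]
tool_rot: [-3.136, 0.01, 0.228]
force: [-0.4, 0.4, -0.1]
width: 85.2
gripper_force: 0.0
```

Request:
arm_command(
  series=[100,0,0,0,0,100,0,0,0,0,100,0,0,0,0,100,0,0,0,0,100,0,0,0,0],
)

```text
clock: 16.2
eef_pos: [465.0, -209.1, 203.6]
tool_rot: [3.14, -0.002, 0.234]
force: [0.2, -0.0, 0.2]
width: 85.1
gripper_force: 0.0
```

```bash
python3 -c "
from h import *
b=near([463,-210]); go([*b[0][0],5])"
```

```text
wrist [ 464. -210.] [59. 59.] 30.9 [253. 168.] 2708 [45. 49. 48.]
at [ 464.8 -209.2  203.4] yaw 0.2341 t 16.25 w 85.5
[ 464. -210.    5.] -> [-0.09  0.06 19.84]
```

Request:
arm_command(
  series=[100,-0.1,0.1,4,0,100,-0.1,0.1,8,0,100,-0.1,0.1,12,0,100,-0.1,0.1,14,0,100,-0.1,0.1,16,0],
)

```text
clock: 16.67
eef_pos: [462.8, -210.3, 40.8]
tool_rot: [-3.141, 0.001, 0.233]
force: [0.6, -0.6, 0.6]
width: 85.5
gripper_force: 0.0
```

Request:
arm_command(
  series=[100,0,0,1,0,100,0,0,2,0,100,0,0,3,0,100,0,0,3.7,0,100,0,0,3.7,0],
)

```text
clock: 17.08
eef_pos: [463.1, -210.7, 4.7]
tool_rot: [-3.141, 0.0, 0.233]
force: [-0.1, 0.7, -0.2]
width: 85.2
gripper_force: 0.0
```

Request:
arm_command(
  series=[20,0,0,0,0,20,0,0,0,0,20,0,0,0,0,20,0,0,0,0,20,0,0,0,0],
)

```text
clock: 17.5
eef_pos: [463.6, -211.0, 6.5]
tool_rot: [3.141, -0.001, 0.233]
force: [-1.6, 0.3, 6.4]
width: 58.2
gripper_force: 63.8
```

Request:
arm_command(
  series=[20,0,0,0,0,20,0,0,-1,0,20,0,0,-3,0,20,0,0,-6,0,20,0,0,-9,0],
)

```text
clock: 17.92
eef_pos: [462.5, -210.6, 96.6]
tool_rot: [-3.141, 0.001, 0.233]
force: [1.0, 0.4, -0.6]
width: 58.2
gripper_force: 64.5
```

Request:
arm_command(
  series=[20,0,0,-4,0,20,0,0,-8,0,20,0,0,-12,0,20,0,0,-16,0,20,0,0,-19.5,0],
)

```text
clock: 18.33
eef_pos: [462.8, -210.8, 294.1]
tool_rot: [3.14, -0.002, 0.233]
force: [1.1, -0.2, -0.8]
width: 58.2
gripper_force: 64.5
```

Request:
arm_command(
  series=[20,0,0,0,0,20,0,0,0,0,20,0,0,0,0,20,0,0,0,0,20,0,0,0,0],
)

```text
clock: 18.75
eef_pos: [462.1, -210.4, 288.8]
tool_rot: [-3.14, 0.003, 0.233]
force: [0.4, -0.0, -0.8]
width: 58.3
gripper_force: 64.5
```

```bash
python3 -c "
from h import *
o=held(); p=st(88*np.cos(np.radians(118.4)),88*np.sin(np.radians(118.4)))[:2]-o
go([555,0,290],[*p,290],[*p,174.5])"
```

```text
held off [-0.2 -1.5] size [61. 60.] base below tcp 4.9
at [ 462.3 -210.5  288.9] yaw 0.2329 t 18.8 w 58.2
[555   0 290] -> [ 13.87 -18.34  -0.11]
[489.7 206.3 290. ] -> [ -1.59 -21.58   0.  ]
[489.7 206.3 174.5] -> [ 0.    0.   11.55]
```

Request:
arm_command(
  series=[20,1.5,-2,0,0,20,3.5,-4.6,0,0,20,5.6,-7.4,0,0,20,7.8,-10.3,0,0,20,10,-13.2,0,0],
)

```text
clock: 19.22
eef_pos: [530.0, -58.0, 289.3]
tool_rot: [-3.141, 0.002, 0.232]
force: [0.7, 0.1, -1.2]
width: 58.0
gripper_force: 64.5
```

Request:
arm_command(
  series=[20,2,-2.6,0,0,20,3.9,-5.1,0,0,20,3.8,-8.5,0,0,20,3.5,-12,0,0,20,3.2,-15.5,0,0],
)

```text
clock: 19.63
eef_pos: [524.6, 100.2, 288.9]
tool_rot: [-3.142, 0.003, 0.232]
force: [1.3, 0.3, -1.6]
width: 58.3
gripper_force: 64.5
```

Request:
arm_command(
  series=[20,-0.2,-3.3,0,0,20,-0.4,-6.3,0,0,20,-0.7,-9,0,0,20,-0.9,-11.2,0,0,20,-0.9,-11.2,0,0],
)

```text
clock: 20.05
eef_pos: [488.1, 211.7, 289.3]
tool_rot: [-3.138, 0.002, 0.241]
force: [-0.8, 1.6, -1.4]
width: 58.5
gripper_force: 64.6
```

Request:
arm_command(
  series=[20,0,0,1,0,20,0,0,3,0,20,0,0,5,0,20,0,0,7,0,20,0,0,7,0],
)

```text
clock: 20.47
eef_pos: [488.4, 202.7, 215.7]
tool_rot: [3.139, 0.009, 0.231]
force: [-0.5, 0.0, -2.5]
width: 58.0
gripper_force: 64.7
```

Request:
arm_command(
  series=[20,0,0,0,0,20,0,0,0,0,20,0,0,0,0,20,0,0,0,0,20,0,0,0,0],
)

```text
clock: 20.88
eef_pos: [491.4, 205.9, 221.2]
tool_rot: [-3.141, -0.002, 0.233]
force: [-0.4, -0.3, -1.1]
width: 57.8
gripper_force: 64.7
```

```bash
python3 -c "
from h import *
o=held(); p=st(88*np.cos(np.radians(118.4)),88*np.sin(np.radians(118.4)))[:2]-o
go([*p,173.5])"
```

```text
held off [ 0.4 -1.5] size [60. 60.] base below tcp 4.7
at [491.2 205.9 221.1] yaw 0.2327 t 20.93 w 58.0
[489.2 206.3 173.5] -> [-0.19 -0.09  4.76]
```

Request:
arm_command(
  series=[20,-0.1,0,1,0,20,-0.1,0,2,0,20,-0.1,0,3,0,20,-0.1,0,3.7,0,20,-0.1,0,4,0],
)

```text
clock: 21.35
eef_pos: [489.1, 205.2, 178.9]
tool_rot: [3.141, 0.002, 0.233]
force: [0.5, 0.3, -1.3]
width: 58.1
gripper_force: 64.7
```

Request:
arm_command(
  series=[20,0,0,0.3,0,20,0,0,0.6,0,20,0,0,0.7,0,20,0,0,0.7,0,90,0,0,0.7,0],
)

```text
clock: 21.77
eef_pos: [490.1, 205.7, 173.6]
tool_rot: [-3.141, -0.001, 0.233]
force: [-0.2, 1.0, 0.1]
width: 68.9
gripper_force: 0.0
```

Request:
arm_command(
  series=[90,0,0,0,0,90,0,0,0,0,90,0,0,-1,0,90,0,0,-4,0,90,0,0,-8,0],
)

```text
clock: 22.18
eef_pos: [488.0, 204.7, 252.6]
tool_rot: [3.14, 0.006, 0.233]
force: [1.0, 0.3, 0.9]
width: 76.9
gripper_force: 0.0
```

Request:
arm_command(
  series=[90,0,0,-2,0,90,0,0,-4,0,90,0,0,-4,0,90,0,0,-4,0,90,0,0,-4,0],
)

```text
clock: 22.6
eef_pos: [489.3, 205.3, 293.1]
tool_rot: [3.141, 0.001, 0.233]
force: [-0.2, 0.2, -0.7]
width: 76.5
gripper_force: 0.0
```

```bash
python3 -c "
from h import *
near([489,205],zlo=180,zhi=205,r=200)
b=near([618,-354],n='scene',r=80); b=near([618,-354],n='top',r=80)
go([560,0,290],[618,-356,290],[618,-356,200])"
```

```text
wrist [605. 195.] [44. 60.] 196.1 [305.  31.] 5333 [56. 60. 61.]
wrist [604.  75.] [60. 60.] 195.9 [466.  77.] 6635 [51. 56. 56.]
wrist [552. 146.] [36. 52.] 185.6 [346. 122.] 1880 [185. 142.  77.]
wrist [507. 318.] [41. 10.] 193.3 [112. 133.] 771 [38. 27. 21.]
wrist [491. 204.] [60. 59.] 195.9 [254. 186.] 4538 [53. 58. 57.]
wrist [531. 122.] [ 5. 25.] 185.5 [366. 160.] 117 [185. 142.  77.]
scene [ 621. -355.] [61. 58.] 28.5 [167. 277.] 450 [37.  36.5 33. ]
top [ 614. -354.] [57. 56.] 28.1 [357. 178.] 283 [30. 29. 25.]
at [489.1 205.2 292.3] yaw 0.2329 t 22.75 w 76.7
[560   0 290] -> [ 2.16 21.61  0.23]
[ 618 -356  290] -> [-2.57 35.98  0.  ]
[ 618 -356  200] -> [0. 0. 9.]
```

Three cells are loaded. I'll go for cell A at about (618,-356).

Request:
arm_command(
  series=[100,0,2,0,0,100,0,5,0,0,100,0,8.5,0,0,100,0,12,0,0,100,0,15.5,0,0],
)

```text
clock: 23.17
eef_pos: [525.3, 53.2, 292.4]
tool_rot: [-3.142, 0.002, 0.234]
force: [0.4, -0.3, -0.3]
width: 85.4
gripper_force: 0.0
```

Request:
arm_command(
  series=[100,0,3.5,0,0,100,0,7,0,0,100,0,10.5,0,0,100,0,14,0,0,100,0,17.5,0,0],
)

```text
clock: 23.58
eef_pos: [565.7, -117.2, 292.4]
tool_rot: [-3.141, 0.002, 0.233]
force: [0.5, -0.4, 0.6]
width: 85.5
gripper_force: 0.0
```

Request:
arm_command(
  series=[100,0,3.5,0,0,100,0,7,0,0,100,-0.2,10.5,0,0,100,-0.3,14,1,0,100,-0.4,17.5,2,0],
)

```text
clock: 24.0
eef_pos: [602.5, -288.5, 272.5]
tool_rot: [-3.141, 0.0, 0.233]
force: [1.5, -0.3, 0.4]
width: 85.4
gripper_force: 0.0
```

Request:
arm_command(
  series=[100,0,3.5,1,0,100,0,6,3,0,100,0,7.1,6,0,100,0,7.1,7,0,100,0,7.1,7,0],
)

```text
clock: 24.42
eef_pos: [616.1, -354.7, 198.2]
tool_rot: [-3.135, 0.007, 0.232]
force: [-0.7, 0.4, 0.3]
width: 85.6
gripper_force: 0.0
```

Request:
arm_command(
  series=[100,0,0,0,0,100,0,0,0,0,100,0,0,0,0,100,0,0,0,0,100,0,0,0,0],
)

```text
clock: 24.83
eef_pos: [619.5, -355.5, 204.9]
tool_rot: [3.14, -0.002, 0.234]
force: [-0.4, -0.4, -0.2]
width: 85.2
gripper_force: 0.0
```

```bash
python3 -c "
from h import *
b=near([618,-356]); go([*b[0][0],5])"
```

```text
wrist [ 619. -357.] [60. 60.] 30.9 [254. 167.] 2696 [41. 44. 44.]
at [ 619.3 -355.6  204.5] yaw 0.2334 t 24.88 w 85.7
[ 619. -357.    5.] -> [-0.06  0.13 19.95]
```

Request:
arm_command(
  series=[100,0,0.1,4,0,100,0,0.1,8,0,100,0,0.1,12,0,100,0,0.1,14,0,100,0,0.1,16,0],
)

```text
clock: 25.3
eef_pos: [618.0, -356.1, 41.0]
tool_rot: [-3.14, 0.002, 0.233]
force: [-0.0, 0.6, -0.0]
width: 85.4
gripper_force: 0.0
```

Request:
arm_command(
  series=[100,0,0,1,0,100,0,0,2,0,100,0,0,3,0,100,0,0,3.8,0,100,0,0,3.8,0],
)

```text
clock: 25.72
eef_pos: [618.5, -356.5, 4.2]
tool_rot: [-3.141, 0.001, 0.233]
force: [-0.7, 0.9, 0.4]
width: 85.3
gripper_force: 0.0
```

Request:
arm_command(
  series=[20,0,0,0,0,20,0,0,0,0,20,0,0,0,0,20,0,0,0,0,20,0,0,0,0],
)

```text
clock: 26.13
eef_pos: [620.2, -357.5, 6.9]
tool_rot: [3.14, -0.002, 0.233]
force: [-0.4, -0.8, 5.8]
width: 58.2
gripper_force: 65.0
```

Request:
arm_command(
  series=[20,0,0,0,0,20,0,0,-1,0,20,0,0,-3,0,20,0,0,-6,0,20,0,0,-9,0],
)

```text
clock: 26.55
eef_pos: [617.9, -356.2, 95.5]
tool_rot: [-3.14, 0.002, 0.233]
force: [0.3, -0.6, -1.0]
width: 57.9
gripper_force: 64.4
```

Request:
arm_command(
  series=[20,0,0,-4,0,20,0,0,-8,0,20,0,0,-12,0,20,0,0,-16,0,20,0,0,-20,0],
)

```text
clock: 26.97
eef_pos: [618.2, -356.4, 297.7]
tool_rot: [-3.141, 0.0, 0.233]
force: [0.3, -0.2, 0.4]
width: 58.2
gripper_force: 64.4
```

Request:
arm_command(
  series=[20,0,0,0,0,20,0,0,0,0,20,0,0,0,0,20,0,0,0,0,20,0,0,0,0],
)

```text
clock: 27.38
eef_pos: [618.1, -356.2, 293.1]
tool_rot: [-3.139, 0.003, 0.233]
force: [0.5, 0.4, -2.0]
width: 57.9
gripper_force: 64.5
```

```bash
python3 -c "
from h import *
o=held(); p=st(88*np.cos(np.radians(208.4)),88*np.sin(np.radians(208.4)))[:2]-o
pockets('top')
go([560,0,290],[*p,290],[*p,174.5])"
```

```text
held off [-0.7 -1.9] size [61. 61.] base below tcp 5.4
top pocket [480.6  82.5] r 87.9 ang -153.3 176.77777777777777
top pocket [491.8 201.2] r 83.8 ang 118.9 696.3333333333334
top pocket [545.7 139.7] r 2.4 ang 150.1 287.3333333333333
top pocket [605.   74.7] r 85.9 ang -61.7 669.0
top pocket [610.6 197. ] r 85.3 ang 29.6 650.1111111111111
top pocket [645.7 156.8] r 99.4 ang -2.9 180.11111111111111
at [ 618.5 -356.4  293.6] yaw 0.2328 t 27.48 w 58.1
[560   0 290] -> [  2.53 -36.03   0.36]
[482.9  82.4 290. ] -> [-5.6 -9.8  0. ]
[482.9  82.4 174.5] -> [ 0.    0.   11.55]
```

Request:
arm_command(
  series=[20,0.1,-2,0,0,20,0.3,-5,0,0,20,0.5,-8.5,0,0,20,0.8,-12,0,0,20,1,-15.5,0,0],
)

```text
clock: 27.9
eef_pos: [592.4, -202.1, 294.5]
tool_rot: [-3.141, 0.001, 0.232]
force: [0.5, 1.2, -2.6]
width: 58.0
gripper_force: 64.5
```

Request:
arm_command(
  series=[20,0.3,-3.5,0,0,20,0.6,-7,0,0,20,0.9,-10.5,0,0,20,1.2,-14,0,0,20,1.5,-17.5,0,0],
)

```text
clock: 28.32
eef_pos: [566.5, -28.4, 294.9]
tool_rot: [-3.141, 0.001, 0.233]
force: [0.1, -0.9, -0.9]
width: 57.4
gripper_force: 64.5
```

Request:
arm_command(
  series=[20,0,-3,0,0,20,-1.5,-6,0,0,20,-3.2,-9,0,0,20,-4.8,-11.8,0,0,20,-5.6,-12.8,0,0],
)

```text
clock: 28.73
eef_pos: [479.8, 85.9, 294.9]
tool_rot: [-3.139, 0.003, 0.238]
force: [0.3, 1.0, -1.4]
width: 58.0
gripper_force: 64.5
```

Request:
arm_command(
  series=[20,0,0,0,0,20,0,0,2,0,20,0,0,4,0,20,0,0,6,0,20,0,0,7,0],
)

```text
clock: 29.15
eef_pos: [483.0, 80.1, 223.2]
tool_rot: [3.141, 0.003, 0.231]
force: [-0.2, -0.6, -0.2]
width: 58.4
gripper_force: 64.5
```

Request:
arm_command(
  series=[20,0,0,0,0,20,0,0,0,0,20,0,0,0,0,20,0,0,0,0,20,0,0,0,0],
)

```text
clock: 29.57
eef_pos: [484.0, 81.6, 226.1]
tool_rot: [3.141, -0.002, 0.233]
force: [0.5, 0.5, -2.3]
width: 58.1
gripper_force: 64.5
```

```bash
python3 -c "
from h import *
o=held(); p=st(88*np.cos(np.radians(208.4)),88*np.sin(np.radians(208.4)))[:2]-o
go([*p,173.5])"
```

```text
held off [-0.7 -2.1] size [61. 61.] base below tcp 5.1
at [483.8  81.6 226.1] yaw 0.2326 t 29.62 w 58.0
[482.9  82.7 173.5] -> [-0.06 -0.12  5.26]
```

Request:
arm_command(
  series=[20,-0.1,-0.1,1,0,20,-0.1,-0.1,2,0,20,-0.1,-0.1,3,0,20,-0.1,-0.1,4,0,20,-0.1,-0.1,4.4,0],
)

```text
clock: 30.03
eef_pos: [481.6, 82.3, 180.7]
tool_rot: [3.142, 0.001, 0.233]
force: [-0.3, -0.5, -0.8]
width: 58.1
gripper_force: 64.5
```

Request:
arm_command(
  series=[20,0,0,0.3,0,20,0,0,0.6,0,20,0,0,0.7,0,20,0,0,0.7,0,90,0,0,0.7,0],
)

```text
clock: 30.45
eef_pos: [482.4, 82.5, 174.7]
tool_rot: [3.142, -0.001, 0.233]
force: [-0.0, -0.0, 0.0]
width: 68.7
gripper_force: 0.0
```

Request:
arm_command(
  series=[90,0,0,0,0,90,0,0,0,0,90,0,0,-1,0,90,0,0,-4,0,90,0,0,-8,0],
)

```text
clock: 30.87
eef_pos: [480.0, 82.0, 253.2]
tool_rot: [-3.141, 0.006, 0.233]
force: [0.8, -0.6, -0.0]
width: 77.1
gripper_force: 0.0
```

Request:
arm_command(
  series=[90,0,0,-2,0,90,0,0,-4,0,90,0,0,-4,0,90,0,0,-4,0,90,0,0,-4,0],
)

```text
clock: 31.28
eef_pos: [481.5, 82.3, 293.7]
tool_rot: [3.142, 0.001, 0.233]
force: [0.1, -0.2, 0.2]
width: 76.9
gripper_force: 0.0
```

```bash
python3 -c "
from h import *
near([489,205],zlo=180,zhi=205,r=200)
s=monitor.read_state();print(np.round(s['qpos'],3))
go([548,139,290])
grab('top','t5.png')"
```

```text
wrist [589. 189.] [ 9. 42.] 195.1 [137.   7.] 837 [186. 142.  77.]
wrist [597.  72.] [44. 60.] 196.1 [306.  31.] 5329 [56. 61. 62.]
wrist [549. 137.] [52. 50.] 185.6 [203.  85.] 2420 [188. 144.  78.]
wrist [491. 204.] [59. 60.] 195.9 [101. 140.] 5412 [58. 61. 61.]
wrist [481.  81.] [59. 60.] 195.9 [255. 187.] 4499 [54. 58. 58.]
[-0.207  0.324 -0.027  1.87   0.011  0.95  -1.576]
at [481.3  82.3 293.3] yaw 0.2329 t 31.33 w 76.7
[548 139 290] -> [ 7.8  -3.98  0.33]
```

View pics/t5.png

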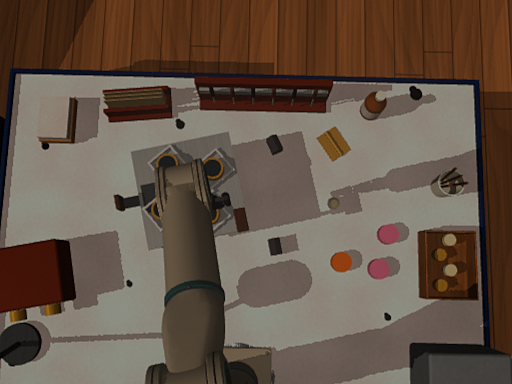

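All four cells sit in the pockets and nothing else has moved. Next I'll turn the tool to line up with the bar grip.

Request:
arm_command(
  series=[50,1.6,-0.8,0,6,50,3.2,-1.6,0,12,50,4.8,-2.4,0,18,50,6.4,-3.2,0,24,50,7.8,-4,0,31],
)

```text
clock: 31.8
eef_pos: [549.0, 139.8, 292.9]
tool_rot: [3.14, 0.002, -0.314]
force: [0.4, 0.2, 0.1]
width: 42.7
gripper_force: 0.0
```

Request:
arm_command(
  series=[50,0,0,0,6,50,0,0,0,12,50,0,0,0,18,50,0,0,0,24,50,0,0,0,30.8],
)

```text
clock: 32.22
eef_pos: [548.1, 139.2, 292.9]
tool_rot: [3.139, 0.001, -0.851]
force: [-0.3, -0.2, 0.4]
width: 42.8
gripper_force: 0.0
```

Request:
arm_command(
  series=[50,0,0,0,0,50,0,0,0,0,50,0,0,0,0,50,0,0,0,0,50,0,0,0,0],
)

```text
clock: 32.63
eef_pos: [548.7, 139.2, 294.2]
tool_rot: [3.141, 0.0, -0.845]
force: [-0.0, 0.2, 0.2]
width: 42.5
gripper_force: 0.0
```

```bash
cat >> h.py <<'E'
def bar(n='wrist'):
    im,d,m=grab(n); P=pts(m,d); r=np.hypot(P[...,0]-C[0],P[...,1]-C[1])
    M=(P[...,2]>223)&(P[...,2]<240)&(r<40)&(d>0); q=P[M][:,:2].astype(np.float32)
    (c,(w,h),a)=cv2.minAreaRect(q); a=a if w>h else a+90
    print(n,'bar c',np.round(c,1),'size',round(w),round(h),'z',np.median(P[M][:,2]).round(1),'world ang',round(a%180,1),'station',round((a-np.degrees(YS))%180,1))
E
python3 -c "
from h import *
print(np.round(monitor.read_state()['qpos'],3)); bar(); go([548,139,209])
near([548,139],zlo=180,zhi=205,r=200)"
```

```text
[-0.452  0.449  0.231  1.679 -0.116  1.028 -2.598]
wrist bar c [548.8 138.1] size 12 46 z 231.1 world ang 131.9 station 118.7
at [548.7 139.2 294.3] yaw -0.845 t 32.68 w 42.7
[548 139 209] -> [-0.03  0.07  8.53]
wrist [605.  73.] [60. 59.] 196.0 [255.  73.] 5889 [62. 67. 68.]
wrist [613. 197.] [60. 60.] 196.0 [146. 188.] 4665 [62. 67. 66.]
wrist [481.  81.] [60. 60.] 195.8 [364. 189.] 4670 [62. 67. 66.]
wrist [549. 138.] [52. 50.] 185.5 [255. 182.] 2061 [205. 158.  86.]
wrist [490. 204.] [59. 61.] 195.8 [254. 281.] 3682 [64. 67. 66.]
```

Request:
arm_command(
  series=[50,0,0.1,2,0,50,0,0.1,4,0,50,0,0.1,6,0,50,0,0.1,7.5,0,50,0,0.1,8.5,0],
)

```text
clock: 33.15
eef_pos: [547.2, 138.5, 207.8]
tool_rot: [3.14, 0.001, -0.845]
force: [-0.2, -0.2, -0.4]
width: 42.5
gripper_force: 0.0
```

Request:
arm_command(
  series=[50,0,0,0,0,50,0,0,0,0,0,0,0,0,0,0,0,0,0,0,0,0,0,0,0],
)

```text
clock: 33.57
eef_pos: [548.9, 139.0, 210.6]
tool_rot: [-3.139, -0.001, -0.846]
force: [0.5, 0.6, 3.6]
width: 11.9
gripper_force: 60.7
```

Request:
arm_command(
  series=[0,0,0,0,0,0,0,0,0,0,0,0,0,0,-2,0,0,0,0,-5,0,0,0,0,-9],
)

```text
clock: 33.98
eef_pos: [549.1, 139.1, 210.6]
tool_rot: [-3.139, -0.001, -0.687]
force: [0.4, 0.8, 4.9]
width: 11.8
gripper_force: 61.2
```

Request:
arm_command(
  series=[0,0,0,0,-5,0,0,0,0,-10,0,0,0,0,-15,0,0,0,0,-20,0,0,0,0,-25],
)

```text
clock: 34.4
eef_pos: [549.3, 139.5, 210.6]
tool_rot: [-3.139, -0.003, -0.249]
force: [1.7, 1.7, 4.3]
width: 11.9
gripper_force: 61.1
```

Request:
arm_command(
  series=[0,0,0,0,-5,0,0,0,0,-10,0,0,0,0,-15,0,0,0,0,-20,0,0,0,0,-24],
)

```text
clock: 34.82
eef_pos: [549.2, 139.9, 210.6]
tool_rot: [-3.14, -0.004, 0.17]
force: [1.4, 2.0, 4.4]
width: 11.6
gripper_force: 61.0
```

Request:
arm_command(
  series=[0,0,0,0,-2,0,0,0,0,-3.5,0,0,0,0,-3.5,0,0,0,0,-3.5,0,0,0,0,-3.5],
)

```text
clock: 35.23
eef_pos: [549.2, 140.0, 210.6]
tool_rot: [-3.14, -0.004, 0.228]
force: [0.5, 2.3, 5.5]
width: 11.9
gripper_force: 61.1
```

Request:
arm_command(
  series=[50,0,0,0,0,50,0,0,0,0,50,0,0,0,0,50,0,0,-2,0,50,0,0,-5,0],
)

```text
clock: 35.65
eef_pos: [545.5, 137.5, 256.8]
tool_rot: [3.141, 0.008, 0.227]
force: [1.3, -0.4, 1.2]
width: 42.9
gripper_force: 0.0
```

```bash
python3 -c "
from h import *
s=monitor.read_state();print(np.round(s['qpos'],3)); bar(); go([548,139,290])
near([548,139],zlo=180,zhi=215,r=200)"
```

```text
[-0.231  0.478 -0.098  1.725  0.056  0.949 -1.695]
wrist bar c [549.1 138.3] size 46 13 z 231.1 world ang 12.4 station 179.2
at [549.9 138.9 264.4] yaw 0.2271 t 35.7 w 42.7
[548 139 290] -> [-0.18 -0.05 -2.56]
wrist [641. 155.] [60. 59.] 196.0 [261.  59.] 7905 [62. 68. 69.]
wrist [532. 232.] [60. 60.] 195.5 [118. 194.] 6031 [59. 64. 63.]
wrist [549. 138.] [50. 52.] 185.5 [253. 195.] 2709 [206. 158.  86.]
wrist [565.  44.] [60. 60.] 195.8 [386. 207.] 5870 [57. 62. 61.]
wrist [506. 317.] [39.  3.] 184.5 [  4. 207.] 450 [43. 31. 24.]
wrist [454. 122.] [60. 60.] 195.7 [247. 312.] 4486 [70. 72. 70.]
```

The wheel is aligned: the bar is at 179.2° and a cell lies over the hole. Next is the gate handle.

Request:
arm_command(
  series=[50,0,-2.5,0,0,50,0,-6,0,0,50,0,-9.5,0,0,50,-0.1,-13,0,0,50,-0.1,-16,0,0],
)

```text
clock: 36.17
eef_pos: [509.4, 296.3, 258.7]
tool_rot: [-3.141, 0.001, 0.229]
force: [0.5, 0.1, 0.2]
width: 42.7
gripper_force: 0.0
```

Request:
arm_command(
  series=[50,0,-2,0,0,50,0,-3,0,0,50,0,-3,0,0,50,0,-3,0,0,50,0,-3,0,0],
)

```text
clock: 36.58
eef_pos: [505.0, 320.9, 259.0]
tool_rot: [3.139, 0.0, 0.225]
force: [-1.3, -0.7, 1.3]
width: 43.0
gripper_force: 0.0
```

```bash
cat >> h.py <<'E'
def handle(n='wrist'):
    im,d,m=grab(n); P=pts(m,d); c,s=np.cos(YS),np.sin(YS); L=P-np.array([*C,0]); X=c*L[...,0]+s*L[...,1];Y=-s*L[...,0]+c*L[...,1]
    M=(P[...,2]>203)&(P[...,2]<216)&(abs(X)<35)&(Y>150)&(Y<300)&(d>0); q=P[M][:,:2].astype(np.float32)
    (c,(w,h),a)=cv2.minAreaRect(q); print(n,'handle',np.round(c,1),round(w),round(h),'ang',round(a,1),'z',np.median(P[M][:,2]).round(1),'r',np.round(np.median(Y[M]),1)); return np.array(c)
E
python3 -c "
from h import *
h=handle(); go([*h,188]); print(np.round(monitor.read_state()['qpos'],3))"
```

```text
wrist handle [505.2 323.3] 39 12 ang 13.4 z 210.3 r 189.3
at [505.1 320.9 259.1] yaw 0.2243 t 36.63 w 42.8
[505.2 323.3 188. ] -> [ 0.07 -0.23  7.11]
[-0.543  0.525 -0.111  1.631  0.068  0.99  -2.023]
```

Request:
arm_command(
  series=[50,0,-0.2,2,-0.4,50,0,-0.2,4,-0.4,50,0,-0.2,6,-0.4,50,0,-0.2,7,-0.4,50,0,-0.2,7,-0.4],
)

```text
clock: 37.05
eef_pos: [503.0, 323.0, 187.1]
tool_rot: [3.139, 0.004, 0.232]
force: [0.5, -0.4, -0.1]
width: 42.3
gripper_force: 0.0
```

Request:
arm_command(
  series=[0,0,0,0,0,0,0,0,0,0,0,0,0,0,0,0,0,0,0,0,0,0,0,0,0],
)

```text
clock: 37.47
eef_pos: [504.9, 324.8, 190.8]
tool_rot: [3.141, -0.002, 0.234]
force: [1.2, -2.5, 6.4]
width: 10.5
gripper_force: 62.0
```

Request:
arm_command(
  series=[0,0,-1,0,0,0,0,-2.5,0,0,0,0,-4.2,0,0,0,0,-6,0,0,0,0,-7.2,0,0],
)

```text
clock: 37.88
eef_pos: [488.1, 395.1, 190.8]
tool_rot: [3.14, -0.002, 0.234]
force: [2.4, -6.5, 6.2]
width: 10.6
gripper_force: 62.3
```

Request:
arm_command(
  series=[0,0,-0.6,0,0,0,0,-1.2,0,0,0,0,-1.3,0,0,0,0,-1.3,0,0,0,0,-1.3,0,0],
)

```text
clock: 38.3
eef_pos: [485.5, 406.2, 190.8]
tool_rot: [3.139, -0.002, 0.233]
force: [0.1, -6.2, 7.2]
width: 10.5
gripper_force: 62.3
```

```bash
python3 -c "
from h import *
handle(); near([530,228],zlo=180,zhi=205,r=60); go([505.2,323.3,188])"
```

```text
wrist handle [486.2 404.3] 36 36 ang 55.4 z 210.3 r 273.3
at [485.6 406.1 190.8] yaw 0.233 t 38.4 w 10.7
[505.2 323.3 188. ] -> [-0.    8.51  0.28]
```

Request:
arm_command(
  series=[0,0,-0.1,0,0,0,0,-0.1,0,0,0,0,-0.1,0,0,0,0,-0.1,0,0,0,0,-0.1,0,0],
)

```text
clock: 38.82
eef_pos: [485.3, 406.9, 190.8]
tool_rot: [3.139, -0.002, 0.233]
force: [0.6, -5.6, 7.0]
width: 10.1
gripper_force: 62.3
```

```bash
python3 -c "
from h import *
for n in ('wrist','top','scene'): print(n); near([548,139],n=n,zlo=185,zhi=205,r=150)
go([505.2,323.3,188]); im,d,m=grab('scene','s6.png'); cv2.imwrite('pics/s6c.png',cv2.resize(im[90:260,230:450,::-1],None,fx=3,fy=3))"
```

```text
wrist
top
top [639. 157.] [60. 58.] 193.2 [183. 155.] 382 [29.  29.5 27. ]
top [564.  45.] [59. 57.] 193.2 [222. 183.] 378 [25. 24. 22.]
top [452. 124.] [59. 58.] 193.2 [192. 223.] 398 [30. 30. 28.]
scene
scene [456. 123.] [58. 63.] 193.5 [316. 133.] 325 [51. 43. 35.]
scene [568.  45.] [60. 59.] 193.8 [309. 170.] 393 [34. 33. 28.]
scene [645. 154.] [59. 60.] 193.5 [364. 178.] 419 [44. 39. 32.]
at [485.3 406.9 190.8] yaw 0.2329 t 38.97 w 10.3
[505.2 323.3 188. ] -> [0.   8.6  0.28]
```

View pics/s6c.png

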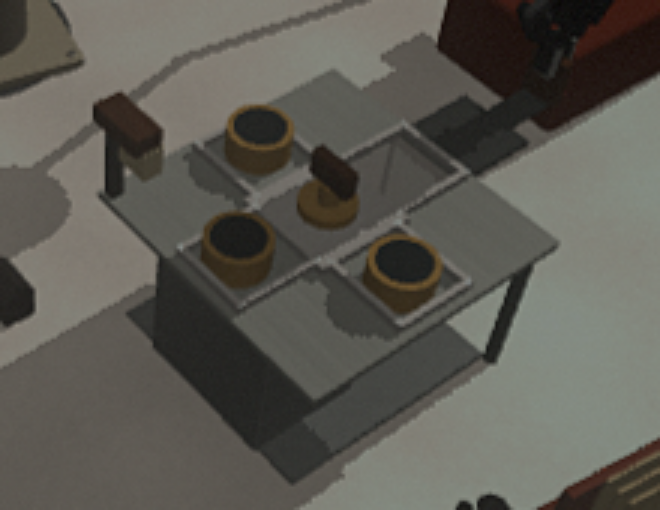

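The first cell dropped through; three remain on the wheel. I'll return the gate and go back to the knob.

Request:
arm_command(
  series=[0,0,2,0,0,0,0,4,0,0,0,0,6,0,0,0,0,7.8,0,0,0,0,8.6,0,0],
)

```text
clock: 39.43
eef_pos: [504.9, 324.7, 190.9]
tool_rot: [-3.139, -0.003, 0.231]
force: [-1.2, 8.0, -1.8]
width: 10.4
gripper_force: 61.2
```

Request:
arm_command(
  series=[0,0,0,0,0,50,0,0,0,0,50,0,0,0,0,50,0,0,0,0,50,0,0,-2,0],
)

```text
clock: 39.85
eef_pos: [501.0, 324.7, 205.8]
tool_rot: [3.139, 0.007, 0.236]
force: [0.1, 0.1, -0.1]
width: 42.9
gripper_force: 0.0
```

Request:
arm_command(
  series=[50,0,0,-3,0,50,0,0,-5,0,50,0,2,-5,0,50,0,5,-5,0,50,0,8.5,-5,0],
)

```text
clock: 40.27
eef_pos: [522.6, 245.0, 259.5]
tool_rot: [-3.14, -0.001, 0.24]
force: [0.4, 0.7, 0.3]
width: 42.8
gripper_force: 0.0
```

Request:
arm_command(
  series=[50,0,3.5,0,0,50,0,7,0,0,50,0,9,0,0,50,0,10.5,0,0,50,0,10.5,0,0],
)

```text
clock: 40.68
eef_pos: [548.6, 136.6, 259.0]
tool_rot: [3.139, 0.001, 0.229]
force: [0.2, -1.4, -0.6]
width: 42.8
gripper_force: 0.0
```

Request:
arm_command(
  series=[50,0,0,0,0,50,0,0,0,0,50,0,0,0,0,50,0,0,0,0,50,0,0,0,0],
)

```text
clock: 41.1
eef_pos: [547.5, 142.0, 259.3]
tool_rot: [-3.141, 0.0, 0.237]
force: [-0.1, 0.4, -0.9]
width: 42.5
gripper_force: 0.0
```

```bash
python3 -c "
from h import *
handle('top'); bar(); go([549,138.4,209])"
```

```text
top handle [502.9 325.1] 39 13 ang 12.8 z 207.5 r 191.2
wrist bar c [548.7 138.4] size 46 13 z 231.1 world ang 13.1 station 179.9
at [547.6 141.4 259.3] yaw 0.2356 t 41.2 w 42.5
[549.  138.4 209. ] -> [0.06 0.32 5.03]
```

Request:
arm_command(
  series=[50,0,0.2,1.5,0,50,0,0.2,3,0,50,0,0.2,4.2,0,50,0,0.2,4.9,0,50,0,0.2,4.9,0],
)

```text
clock: 41.62
eef_pos: [547.3, 138.6, 208.9]
tool_rot: [3.141, 0.003, 0.235]
force: [0.4, -0.5, -0.0]
width: 42.6
gripper_force: 0.0
```

Request:
arm_command(
  series=[0,0,0,0,0,0,0,0,0,0,0,0,0,0,0,0,0,0,0,0,0,0,0,0,0],
)

```text
clock: 42.03
eef_pos: [548.7, 139.8, 211.4]
tool_rot: [-3.14, -0.002, 0.235]
force: [-1.0, 2.6, 4.2]
width: 11.9
gripper_force: 60.0
```

Request:
arm_command(
  series=[0,0,0,0,-1,0,0,0,0,-4,0,0,0,0,-8,0,0,0,0,-13,0,0,0,0,-18],
)

```text
clock: 42.45
eef_pos: [548.6, 140.0, 211.3]
tool_rot: [-3.141, -0.002, 0.553]
force: [-2.5, 3.2, 5.8]
width: 11.6
gripper_force: 60.3
```

Request:
arm_command(
  series=[0,0,0,0,-5,0,0,0,0,-10,0,0,0,0,-15,0,0,0,0,-20,0,0,0,0,-25],
)

```text
clock: 42.87
eef_pos: [548.5, 140.1, 211.3]
tool_rot: [3.142, -0.002, 0.99]
force: [-2.5, 4.0, 5.2]
width: 12.2
gripper_force: 60.3
```

Request:
arm_command(
  series=[0,0,0,0,-5,0,0,0,0,-10,0,0,0,0,-15,0,0,0,0,-20,0,0,0,0,-25],
)

```text
clock: 43.28
eef_pos: [548.4, 140.1, 211.3]
tool_rot: [3.141, -0.002, 1.426]
force: [-3.1, 3.0, 6.2]
width: 11.4
gripper_force: 60.3
```

Request:
arm_command(
  series=[0,0,0,0,-5,0,0,0,0,-10,0,0,0,0,-15,0,0,0,0,-19,0,0,0,0,-21],
)

```text
clock: 43.7
eef_pos: [548.2, 140.2, 211.4]
tool_rot: [3.14, -0.002, 1.792]
force: [-3.3, 3.7, 6.5]
width: 11.8
gripper_force: 60.4
```

Request:
arm_command(
  series=[0,0,0,0,-1,0,0,0,0,-1,0,0,0,0,-1,50,0,0,0,-1,50,0,0,0,-1],
)

```text
clock: 44.12
eef_pos: [548.5, 137.8, 210.2]
tool_rot: [-3.142, 0.001, 1.805]
force: [0.1, -0.3, 1.0]
width: 35.0
gripper_force: 0.0
```

Request:
arm_command(
  series=[50,0,0,0,0,50,0,0,-2,0,50,0,0,-4,0,50,0,0,-5,0,50,0,0,-5,0],
)

```text
clock: 44.53
eef_pos: [549.8, 139.0, 262.4]
tool_rot: [3.137, 0.0, 1.805]
force: [-0.4, 0.1, 0.5]
width: 42.7
gripper_force: 0.0
```

Request:
arm_command(
  series=[50,0,0,0,0,50,0,0,0,0,50,0,0,0,0,50,0,0,0,0,50,0,0,0,0],
)

```text
clock: 44.95
eef_pos: [548.0, 138.6, 259.6]
tool_rot: [-3.14, 0.0, 1.805]
force: [0.1, -0.3, -0.2]
width: 43.2
gripper_force: 0.0
```

```bash
python3 -c "
from h import *
print(np.round(monitor.read_state()['qpos'],3)); bar(); near([548,139],zlo=187,zhi=205,r=200); near([548,139],'top',zlo=187,zhi=205,r=200); go([505.2,323.5,260])"
```

```text
[ 0.07   0.524 -0.564  1.712  0.323  1.001 -0.375]
wrist bar c [548.4 139. ] size 13 46 z 231.2 world ang 103.1 station 89.8
wrist [532. 232.] [59. 57.] 195.7 [264.  50.] 8374 [60. 65. 67.]
wrist [643. 156.] [60. 60.] 196.0 [392. 207.] 5867 [55. 59. 60.]
wrist [565.  44.] [60. 60.] 195.9 [248. 315.] 4294 [55. 59. 60.]
top [649. 143.] [57. 25.] 193.6 [188. 151.] 140 [33.5 31.  25. ]
top [564.  45.] [57. 59.] 193.4 [222. 183.] 378 [28. 28. 25.]
top [522. 246.] [61. 31.] 193.6 [148. 196.] 208 [31.5 30.  26. ]
at [548.2 138.7 260. ] yaw 1.8055 t 45.1 w 42.4
[505.2 323.5 260. ] -> [18.97  0.12  0.  ]
```

Request:
arm_command(
  series=[90,2.5,0,0,0,90,6,0,0,0,90,9.5,0,0,0,90,13,0.1,0,0,90,16,0.1,0,0],
)

```text
clock: 45.52
eef_pos: [511.2, 297.1, 260.4]
tool_rot: [3.141, -0.001, 1.806]
force: [0.3, 0.5, 0.3]
width: 76.7
gripper_force: 0.0
```

Request:
arm_command(
  series=[90,2,0,0,0,90,3,0,0,0,90,3,0,0,0,90,3,0,0,0,90,3,0,0,0],
)

```text
clock: 45.93
eef_pos: [506.1, 321.4, 260.0]
tool_rot: [-3.141, 0.002, 1.803]
force: [0.8, -0.1, -0.3]
width: 76.9
gripper_force: 0.0
```

```bash
python3 -c "
from h import *
h=handle(); go([*h,187]); print(np.round(monitor.read_state()['qpos'],3))"
```

```text
wrist handle [504.4 323.9] 40 12 ang 13.5 z 210.2 r 191.1
at [506.2 321.3 260.1] yaw 1.8022 t 45.98 w 76.8
[504.4 323.9 187. ] -> [ 0.29 -0.12  7.31]
[-0.268  0.574 -0.557  1.618  0.339  1.049 -0.693]
```

Request:
arm_command(
  series=[90,0.2,-0.1,2,0,90,0.2,-0.1,4,0,90,0.2,-0.1,6,0,90,0.2,-0.1,7.2,0,90,0.2,-0.1,7.2,0],
)

```text
clock: 46.4
eef_pos: [503.1, 322.7, 185.7]
tool_rot: [-3.137, 0.003, 1.803]
force: [-0.7, 0.2, 0.3]
width: 77.0
gripper_force: 0.0
```

Request:
arm_command(
  series=[10,0,0,0,0,10,0,0,0,0,10,0,0,0,0,10,0,0,0,0,10,0,0,0,0],
)

```text
clock: 46.82
eef_pos: [504.1, 325.8, 190.0]
tool_rot: [3.14, -0.0, 1.805]
force: [-1.6, -1.6, 6.4]
width: 38.3
gripper_force: 60.4
```

Request:
arm_command(
  series=[10,0,0,0,0,10,1,0,0,0,10,2.5,0,0,0,10,4.2,0,0,0,10,6,0,0,0],
)

```text
clock: 47.23
eef_pos: [491.0, 381.1, 189.9]
tool_rot: [3.141, 0.005, 1.803]
force: [-1.1, -7.5, 9.1]
width: 38.6
gripper_force: 60.8
```

Request:
arm_command(
  series=[10,1.2,0,0,0,10,2,0,0,0,10,2.5,0,0,0,10,2.6,0,0,0,10,2.6,0,0,0],
)

```text
clock: 47.65
eef_pos: [484.7, 407.4, 189.9]
tool_rot: [3.14, 0.004, 1.805]
force: [-0.5, -6.8, 8.7]
width: 38.3
gripper_force: 60.7
```

Request:
arm_command(
  series=[10,0,0,0,0,10,0,0,0,0,10,0,0,0,0,10,0,0,0,0,10,0,0,0,0],
)

```text
clock: 48.07
eef_pos: [484.9, 406.7, 190.0]
tool_rot: [3.14, 0.004, 1.804]
force: [-0.7, -6.1, 9.0]
width: 38.1
gripper_force: 60.7
```

```bash
python3 -c "
from h import *
for n in ('top','scene'): near([548,139],n=n,zlo=185,zhi=205,r=150)
go([504.4,323.9,187])"
```

```text
top [641. 157.] [58. 58.] 193.2 [182. 154.] 374 [30. 30. 28.]
top [564.  45.] [59. 57.] 193.3 [222. 183.] 380 [26. 25. 23.]
scene [569.  45.] [59. 60.] 193.9 [309. 170.] 394 [35.  33.  28.5]
scene [645. 156.] [58. 62.] 193.8 [365. 179.] 420 [43.5 38.5 32. ]
at [484.9 406.7 190. ] yaw 1.804 t 48.17 w 38.5
[504.4 323.9 187. ] -> [-8.51 -0.02  0.3 ]
```

The second cell is in. I'll return the gate and go back to the knob.

Request:
arm_command(
  series=[10,-2,0,0,0,10,-4,0,0,0,10,-6,0,0,0,10,-7.8,0,0,0,10,-8.6,0,0,0],
)

```text
clock: 48.58
eef_pos: [504.1, 325.7, 190.1]
tool_rot: [3.139, -0.004, 1.803]
force: [-2.9, 12.3, -2.7]
width: 38.8
gripper_force: 61.9
```

Request:
arm_command(
  series=[10,0,0,0,0,90,0,0,0,0,90,0,0,0,0,90,0,0,0,0,90,0,0,-2,0],
)

```text
clock: 49.0
eef_pos: [501.9, 323.7, 205.1]
tool_rot: [-3.135, 0.003, 1.806]
force: [-0.0, -0.4, 0.5]
width: 76.7
gripper_force: 0.0
```

Request:
arm_command(
  series=[90,0,0,-3,0,90,0,0,-5.2,0,50,-2,0,-5.2,0,50,-5,0,-5.2,0,50,-8.5,0,-5.2,0],
)

```text
clock: 49.42
eef_pos: [523.0, 244.4, 260.8]
tool_rot: [3.14, -0.001, 1.81]
force: [0.8, -0.6, -0.5]
width: 43.1
gripper_force: 0.0
```

Request:
arm_command(
  series=[50,-3.5,0,0,0,50,-7,0,0,0,50,-9,0,0,0,50,-10.5,0,0,0,50,-10.5,0,0,0],
)

```text
clock: 49.83
eef_pos: [549.0, 136.0, 259.8]
tool_rot: [-3.141, 0.003, 1.799]
force: [0.2, -0.2, 0.0]
width: 42.7
gripper_force: 0.0
```

Request:
arm_command(
  series=[50,0,0,0,0,50,0,0,0,0,50,0,0,0,0,50,0,0,0,0,50,0,0,0,0],
)

```text
clock: 50.25
eef_pos: [547.5, 141.9, 260.4]
tool_rot: [3.141, -0.0, 1.807]
force: [-0.7, 0.2, 0.2]
width: 42.3
gripper_force: 0.0
```

```bash
python3 -c "
from h import *
handle('top'); bar(); go([548.7,138.7,209])"
```

```text
top handle [502.3 324.9] 39 12 ang 12.0 z 207.4 r 191.4
wrist bar c [548.3 139.1] size 13 46 z 231.2 world ang 103.1 station 89.9
at [547.7 141.4 260.3] yaw 1.8064 t 50.35 w 42.9
[548.7 138.7 209. ] -> [-0.28  0.04  5.13]
```

Request:
arm_command(
  series=[50,-0.2,0,1.5,0,50,-0.2,0,3,0,50,-0.2,0,4.2,0,50,-0.2,0,5,0,50,-0.2,0,5,0],
)

```text
clock: 50.77
eef_pos: [547.3, 138.4, 208.7]
tool_rot: [-3.139, 0.0, 1.806]
force: [0.1, -0.2, 0.7]
width: 42.9
gripper_force: 0.0
```

Request:
arm_command(
  series=[0,0,0,0,0,0,0,0,0,0,0,0,0,0,0,0,0,0,0,0,0,0,0,0,0],
)

```text
clock: 51.18
eef_pos: [548.4, 139.0, 211.3]
tool_rot: [3.141, -0.0, 1.805]
force: [-2.4, -0.0, 5.4]
width: 11.5
gripper_force: 61.3
```

Request:
arm_command(
  series=[0,0,0,0,-1,0,0,0,0,-4,0,0,0,0,-8,0,0,0,0,-13,0,0,0,0,-18],
)

```text
clock: 51.6
eef_pos: [548.7, 139.1, 211.3]
tool_rot: [3.14, 0.0, 2.123]
force: [-1.7, -0.2, 3.7]
width: 11.3
gripper_force: 61.2
```

Request:
arm_command(
  series=[0,0,0,0,-5,0,0,0,0,-10,0,0,0,0,-15,0,0,0,0,-20,0,0,0,0,-25],
)

```text
clock: 52.02
eef_pos: [548.9, 139.4, 211.3]
tool_rot: [3.14, 0.001, 2.559]
force: [-2.0, 1.0, 4.1]
width: 11.7
gripper_force: 61.1
```

Request:
arm_command(
  series=[0,0,0,0,-5,0,0,0,0,-10,0,0,0,0,-15,0,0,0,0,-20,0,0,0,0,-25],
)

```text
clock: 52.43
eef_pos: [549.0, 139.6, 211.3]
tool_rot: [3.14, 0.002, 2.996]
force: [-1.3, 1.7, 3.5]
width: 11.5
gripper_force: 61.1
```

Request:
arm_command(
  series=[0,0,0,0,-5,0,0,0,0,-10,0,0,0,0,-15,0,0,0,0,-19,0,0,0,0,-21],
)

```text
clock: 52.85
eef_pos: [549.0, 139.9, 211.3]
tool_rot: [3.14, 0.002, -2.922]
force: [0.3, 0.7, 3.3]
width: 11.7
gripper_force: 61.1
```

Request:
arm_command(
  series=[0,0,0,0,-1,0,0,0,0,-1,0,0,0,0,-1,50,0,0,0,-1,50,0,0,0,-1],
)

```text
clock: 53.27
eef_pos: [548.4, 138.3, 210.2]
tool_rot: [-3.141, 0.0, -2.907]
force: [-0.1, -0.4, 0.6]
width: 35.1
gripper_force: 0.0
```

Request:
arm_command(
  series=[50,0,0,0,0,50,0,0,-2,0,50,0,0,-4,0,50,0,0,-5,0,50,0,0,-5,0],
)

```text
clock: 53.68
eef_pos: [549.4, 139.4, 262.3]
tool_rot: [3.141, 0.004, -2.907]
force: [0.3, 0.2, -0.1]
width: 42.7
gripper_force: 0.0
```

Request:
arm_command(
  series=[50,0,0,0,0,50,0,0,0,0,50,0,0,0,0,50,0,0,0,0,50,0,0,0,0],
)

```text
clock: 54.1
eef_pos: [548.0, 138.6, 259.7]
tool_rot: [3.142, -0.001, -2.907]
force: [0.2, 0.8, -0.7]
width: 42.6
gripper_force: 0.0
```

```bash
python3 -c "
from h import *
print(np.round(monitor.read_state()['qpos'],3)); bar(); near([548,139],zlo=187,zhi=205,r=200); near([548,139],'top',zlo=187,zhi=205,r=200); go([504.4,323.9,260])"
```

```text
[ 0.31   0.649 -1.005  1.706  0.599  1.129  0.933]
wrist bar c [547.9 138.5] size 46 13 z 231.2 world ang 13.1 station 179.9
wrist [531. 233.] [60. 59.] 195.7 [393. 209.] 5802 [57. 61. 62.]
wrist [643. 156.] [60. 60.] 196.1 [249. 316.] 4290 [56. 60. 61.]
top [525. 237.] [60. 52.] 193.3 [151. 195.] 330 [28. 29. 27.]
at [548.2 138.7 260. ] yaw -2.9071 t 54.25 w 42.6
[504.4 323.9 260. ] -> [-0.04 19.03  0.  ]
```

Request:
arm_command(
  series=[50,0,2.5,0,0,50,0,6,0,0,50,0,9.5,0,0,50,0,13,0,0,50,0,16,0,0],
)

```text
clock: 54.67
eef_pos: [510.1, 296.8, 260.5]
tool_rot: [3.141, 0.0, -2.906]
force: [1.0, -0.2, 0.2]
width: 42.8
gripper_force: 0.0
```

Request:
arm_command(
  series=[50,0,2,0,0,50,0,3,0,0,50,0,3,0,0,50,0,3,0,0,50,0,3,0,0],
)

```text
clock: 55.08
eef_pos: [505.1, 321.4, 259.9]
tool_rot: [-3.14, -0.0, -2.91]
force: [-0.1, -1.0, -0.0]
width: 42.7
gripper_force: 0.0
```

```bash
python3 -c "
from h import *
h=handle(); go([*h,187]); print(np.round(monitor.read_state()['qpos'],3))"
```

```text
wrist handle [504.  323.3] 40 12 ang 13.1 z 210.4 r 189.4
at [505.2 321.3 260. ] yaw -2.9101 t 55.13 w 42.5
[504.  323.3 187. ] -> [0.07 0.23 7.3 ]
[-0.058  0.685 -0.962  1.614  0.601  1.166  0.642]
```

Request:
arm_command(
  series=[50,0,0.2,2,0,50,0,0.2,4,0,50,0,0.2,6,0,50,0,0.2,7.1,0,50,0,0.2,7.1,0],
)

```text
clock: 55.55
eef_pos: [503.5, 322.7, 186.8]
tool_rot: [-3.139, -0.004, -2.909]
force: [-0.0, -0.1, -0.0]
width: 42.9
gripper_force: 0.0
```

Request:
arm_command(
  series=[0,0,0,0,0,0,0,0,0,0,0,0,0,0,0,0,0,0,0,0,0,0,0,0,0],
)

```text
clock: 55.97
eef_pos: [504.6, 325.1, 190.7]
tool_rot: [-3.141, 0.002, -2.908]
force: [-0.0, -3.9, 5.6]
width: 10.6
gripper_force: 62.0
```

Request:
arm_command(
  series=[0,0,0,0,0,0,0,1,0,0,0,0,2.5,0,0,0,0,4.2,0,0,0,0,6,0,0],
)

```text
clock: 56.38
eef_pos: [491.0, 382.0, 190.7]
tool_rot: [-3.137, 0.002, -2.909]
force: [0.4, -7.3, 8.3]
width: 10.4
gripper_force: 62.3
```

Request:
arm_command(
  series=[0,0,1.2,0,0,0,0,2,0,0,0,0,2.5,0,0,0,0,2.6,0,0,0,0,2.6,0,0],
)

```text
clock: 56.8
eef_pos: [485.0, 407.4, 190.7]
tool_rot: [-3.137, 0.002, -2.908]
force: [0.4, -6.3, 8.1]
width: 10.6
gripper_force: 62.3
```

Request:
arm_command(
  series=[0,0,0,0,0,0,0,0,0,0,0,0,0,0,0,0,0,0,0,0,0,0,0,0,0],
)

```text
clock: 57.22
eef_pos: [485.0, 407.3, 190.7]
tool_rot: [-3.138, 0.002, -2.909]
force: [0.2, -6.9, 8.0]
width: 10.8
gripper_force: 62.2
```

```bash
python3 -c "
from h import *
for n in ('top','scene'): near([548,139],n=n,zlo=185,zhi=205,r=150)
go([504,323.5,187])"
```

```text
top [640. 157.] [57. 59.] 193.5 [182. 154.] 376 [30. 30. 28.]
scene [646. 157.] [59. 60.] 193.9 [365. 179.] 421 [44. 38. 32.]
at [485.  407.3 190.7] yaw -2.9086 t 57.32 w 10.4
[504.  323.5 187. ] -> [ 0.09 -8.59  0.37]
```

The third cell is in. After shutting the gate I'll unwind the wrist 180° above the knob.

Request:
arm_command(
  series=[0,0,-2,0,0,0,0,-4,0,0,0,0,-6,0,0,0,0,-7.8,0,0,0,0,-8.6,0,0],
)

```text
clock: 57.73
eef_pos: [504.7, 324.6, 190.9]
tool_rot: [3.14, 0.002, -2.91]
force: [-1.5, 10.6, -5.3]
width: 11.0
gripper_force: 60.3
```

Request:
arm_command(
  series=[0,0,0,0,0,50,0,0,0,0,50,0,0,0,0,50,0,0,0,0,50,0,0,-2,0],
)

```text
clock: 58.15
eef_pos: [502.0, 324.0, 206.1]
tool_rot: [-3.139, -0.006, -2.906]
force: [0.1, -0.7, -0.0]
width: 42.6
gripper_force: 0.0
```

Request:
arm_command(
  series=[50,0,0,-3,0,50,0,0,-6,0,50,0,-2,-7,0,50,0,-5,-7,0,50,0,-8.5,-7,0],
)

```text
clock: 58.57
eef_pos: [522.9, 245.1, 280.6]
tool_rot: [3.139, 0.002, -2.902]
force: [1.0, -0.4, 0.0]
width: 42.7
gripper_force: 0.0
```

Request:
arm_command(
  series=[50,0,-3.5,0,0,50,0,-7,0,0,50,0,-9,0,0,50,0,-10.5,0,0,50,0,-10.5,0,0],
)

```text
clock: 58.98
eef_pos: [549.0, 136.7, 278.5]
tool_rot: [-3.139, -0.001, -2.913]
force: [-0.4, -0.3, 0.0]
width: 42.7
gripper_force: 0.0
```

Request:
arm_command(
  series=[50,0,0,0,6,50,0,0,0,12,50,0,0,0,18,50,0,0,0,24,50,0,0,0,30],
)

```text
clock: 59.4
eef_pos: [547.3, 142.8, 279.3]
tool_rot: [3.14, -0.0, 2.85]
force: [-0.0, 0.5, -0.5]
width: 42.5
gripper_force: 0.0
```

Request:
arm_command(
  series=[50,0,0,0,6,50,0,0,0,12,50,0,0,0,18,50,0,0,0,24,50,0,0,0,30],
)

```text
clock: 59.82
eef_pos: [547.2, 142.9, 279.3]
tool_rot: [3.141, -0.001, 2.327]
force: [-0.6, -0.6, -1.0]
width: 42.5
gripper_force: 0.0
```

Request:
arm_command(
  series=[50,0,0,0,6,50,0,0,0,12,50,0,0,0,18,50,0,0,0,24,50,0,0,0,30],
)

```text
clock: 60.23
eef_pos: [547.2, 143.0, 279.3]
tool_rot: [3.141, -0.001, 1.803]
force: [0.0, 0.2, -0.0]
width: 42.9
gripper_force: 0.0
```

Request:
arm_command(
  series=[50,0,0,0,6,50,0,0,0,12,50,0,0,0,18,50,0,0,0,24,50,0,0,0,30],
)

```text
clock: 60.65
eef_pos: [547.2, 143.0, 279.2]
tool_rot: [-3.141, -0.001, 1.28]
force: [0.3, 0.2, 0.2]
width: 42.9
gripper_force: 0.0
```

Request:
arm_command(
  series=[50,0,0,0,6,50,0,0,0,12,50,0,0,0,18,50,0,0,0,24,50,0,0,0,30],
)

```text
clock: 61.07
eef_pos: [547.2, 143.1, 279.2]
tool_rot: [-3.141, -0.001, 0.756]
force: [0.1, -0.1, -0.0]
width: 42.5
gripper_force: 0.0
```

Request:
arm_command(
  series=[50,0,0,0,6,50,0,0,0,12,50,0,0,0,18,50,0,0,0,24,50,0,0,0,30],
)

```text
clock: 61.48
eef_pos: [547.2, 143.1, 279.1]
tool_rot: [-3.141, 0.0, 0.232]
force: [-0.2, 0.9, 0.2]
width: 42.5
gripper_force: 0.0
```

Request:
arm_command(
  series=[50,0,0,0,0,50,0,0,0,0,50,0,0,0,0,50,0,0,0,0,50,0,0,0,0],
)

```text
clock: 61.9
eef_pos: [547.7, 140.9, 279.3]
tool_rot: [-3.141, 0.0, 0.236]
force: [-0.0, 0.5, -0.3]
width: 42.8
gripper_force: 0.0
```

```bash
python3 -c "
from h import *
print(np.round(monitor.read_state()['qpos'],3));handle('top'); bar(); go([548.6,138.7,209])"
```

```text
[-0.176  0.459 -0.188  1.693  0.098  0.999 -1.732]
top handle [502.4 324.7] 40 12 ang 12.5 z 207.0 r 191.2
wrist bar c [549.1 138.2] size 45 13 z 231.1 world ang 13.2 station 180.0
at [547.8 140.7 279.3] yaw 0.235 t 62.0 w 42.8
[548.6 138.7 209. ] -> [0.03 0.21 7.03]
```

Request:
arm_command(
  series=[50,0,0.2,2,0,50,0,0.2,4,0,50,0,0.2,6,0,50,0,0.2,6.9,0,50,0,0.2,6.9,0],
)

```text
clock: 62.42
eef_pos: [546.9, 138.2, 208.3]
tool_rot: [3.141, 0.004, 0.235]
force: [0.3, 0.6, -0.4]
width: 42.9
gripper_force: 0.0
```

Request:
arm_command(
  series=[0,0,0,0,0,0,0,0,0,0,0,0,0,0,0,0,0,0,0,0,0,0,0,0,0],
)

```text
clock: 62.83
eef_pos: [549.0, 139.9, 211.7]
tool_rot: [-3.141, -0.003, 0.235]
force: [-1.3, 3.2, 6.2]
width: 11.8
gripper_force: 60.3
```

Request:
arm_command(
  series=[0,0,0,0,-1,0,0,0,0,-4,0,0,0,0,-8,0,0,0,0,-13,0,0,0,0,-18],
)

```text
clock: 63.25
eef_pos: [548.9, 140.1, 211.8]
tool_rot: [-3.141, -0.003, 0.553]
force: [-1.2, 2.3, 6.1]
width: 11.5
gripper_force: 60.4
```

Request:
arm_command(
  series=[0,0,0,0,-5,0,0,0,0,-10,0,0,0,0,-15,0,0,0,0,-20,0,0,0,0,-25],
)

```text
clock: 63.67
eef_pos: [548.7, 140.3, 211.8]
tool_rot: [3.141, -0.003, 0.99]
force: [-2.6, 3.4, 5.8]
width: 11.5
gripper_force: 60.4
```

Request:
arm_command(
  series=[0,0,0,0,-5,0,0,0,0,-10,0,0,0,0,-15,0,0,0,0,-20,0,0,0,0,-25],
)

```text
clock: 64.08
eef_pos: [548.4, 140.5, 211.8]
tool_rot: [3.14, -0.002, 1.426]
force: [-2.7, 3.3, 6.0]
width: 11.7
gripper_force: 60.5
```

Request:
arm_command(
  series=[0,0,0,0,-5,0,0,0,0,-10,0,0,0,0,-15,0,0,0,0,-19,0,0,0,0,-21],
)

```text
clock: 64.5
eef_pos: [548.2, 140.5, 211.8]
tool_rot: [3.14, -0.002, 1.791]
force: [-3.4, 2.7, 6.8]
width: 11.6
gripper_force: 60.7
```

Request:
arm_command(
  series=[0,0,0,0,-1,0,0,0,0,-1,0,0,0,0,-1,50,0,0,0,-1,50,0,0,0,-1],
)

```text
clock: 64.92
eef_pos: [548.6, 138.0, 210.4]
tool_rot: [3.141, 0.001, 1.805]
force: [-0.2, -0.6, -1.0]
width: 34.9
gripper_force: 0.0
```

Request:
arm_command(
  series=[50,0,0,0,0,50,0,0,-2,0,50,0,0,-4,0,50,0,0,-5,0,50,0,0,-5,0],
)

```text
clock: 65.33
eef_pos: [549.8, 139.0, 262.4]
tool_rot: [3.137, 0.0, 1.805]
force: [0.7, 0.8, 0.6]
width: 42.8
gripper_force: 0.0
```

Request:
arm_command(
  series=[50,0,0,0,0,50,0,0,0,0,50,0,0,0,0,50,0,0,0,0,50,0,0,0,0],
)

```text
clock: 65.75
eef_pos: [548.0, 138.6, 259.6]
tool_rot: [-3.14, 0.0, 1.805]
force: [0.2, 0.8, 0.6]
width: 42.8
gripper_force: 0.0
```

```bash
python3 -c "
from h import *
bar(); near([548,139],zlo=187,zhi=205,r=200);  go([504.4,323.9,260])"
```

```text
wrist bar c [548.5 139. ] size 13 46 z 231.2 world ang 103.1 station 89.8
wrist [531. 232.] [60. 57.] 195.7 [264.  50.] 8377 [56. 60. 62.]
at [548.1 138.7 259.9] yaw 1.8055 t 65.85 w 42.7
[504.4 323.9 260. ] -> [ 1.903e+01  6.000e-02 -1.000e-02]
```

The state matches the second drop, so I'll repeat those gate moves.

Request:
arm_command(
  series=[90,2.5,0,0,0,90,6,0,0,0,90,9.5,0,0,0,90,13,0.1,0,0,90,16,0.1,0,0],
)

```text
clock: 66.27
eef_pos: [511.2, 297.1, 260.4]
tool_rot: [3.141, -0.001, 1.806]
force: [-0.2, -0.5, -0.4]
width: 77.1
gripper_force: 0.0
```

Request:
arm_command(
  series=[90,2,0,0,0,90,3,0,0,0,90,3,0,0,0,90,3,0,0,0,90,3,0,0,0],
)

```text
clock: 66.68
eef_pos: [506.1, 321.5, 260.0]
tool_rot: [-3.141, 0.002, 1.803]
force: [-0.4, -0.9, -0.1]
width: 76.8
gripper_force: 0.0
```

Request:
arm_command(
  series=[90,0.2,-0.1,2,0,90,0.2,-0.1,4,0,90,0.2,-0.1,6,0,90,0.2,-0.1,7.2,0,90,0.2,-0.1,7.2,0],
)

```text
clock: 67.1
eef_pos: [503.3, 322.3, 185.7]
tool_rot: [-3.137, 0.003, 1.803]
force: [-0.1, -0.7, 0.7]
width: 76.3
gripper_force: 0.0
```

Request:
arm_command(
  series=[10,0,0,0,0,10,0,0,0,0,10,0,0,0,0,10,0,0,0,0,10,0,0,0,0],
)

```text
clock: 67.52
eef_pos: [504.1, 325.8, 190.0]
tool_rot: [3.14, -0.0, 1.805]
force: [-0.3, -2.1, 5.9]
width: 38.4
gripper_force: 60.4
```

Request:
arm_command(
  series=[10,0,0,0,0,10,1,0,0,0,10,2.5,0,0,0,10,4.2,0,0,0,10,6,0,0,0],
)

```text
clock: 67.93
eef_pos: [491.0, 381.3, 190.0]
tool_rot: [3.14, 0.005, 1.803]
force: [-1.3, -6.9, 10.0]
width: 38.4
gripper_force: 60.7
```

Request:
arm_command(
  series=[10,1.2,0,0,0,10,2,0,0,0,10,2.5,0,0,0,10,2.6,0,0,0,10,2.6,0,0,0],
)

```text
clock: 68.35
eef_pos: [484.7, 407.5, 189.9]
tool_rot: [3.14, 0.004, 1.805]
force: [-1.3, -6.4, 8.3]
width: 38.7
gripper_force: 60.7
```

Request:
arm_command(
  series=[10,0,0,0,0,10,0,0,0,0,10,0,0,0,0,10,0,0,0,0,10,0,0,0,0],
)

```text
clock: 68.77
eef_pos: [484.9, 406.8, 190.0]
tool_rot: [3.14, 0.004, 1.804]
force: [-0.8, -7.3, 8.9]
width: 38.4
gripper_force: 60.7
```

```bash
python3 -c "
from h import *
for n in ('top','scene'): near([548,139],n=n,zlo=180,zhi=205,r=150)
go([504,323.5,187])"
```

```text
top [545. 140.] [46. 50.] 183.8 [188. 190.] 161 [81. 55. 21.]
scene [555. 137.] [51. 47.] 184.2 [340. 158.] 208 [69. 55. 34.]
at [484.9 406.8 189.9] yaw 1.804 t 68.87 w 38.6
[504.  323.5 187. ] -> [-8.54 -0.07  0.29]
```

The wheel is now empty. I'll shut the gate, back away and take a final look.

Request:
arm_command(
  series=[10,-2,0,0,0,10,-4,0,0,0,10,-6,0,0,0,10,-7.8,0,0,0,10,-8.6,0,0,0],
)

```text
clock: 69.28
eef_pos: [504.2, 325.7, 190.1]
tool_rot: [3.139, -0.004, 1.803]
force: [-2.3, 12.9, -3.3]
width: 38.4
gripper_force: 62.1
```

Request:
arm_command(
  series=[10,0,0,0,0,90,0,0,0,0,90,0,0,0,0,90,0,0,0,0,90,0,0,-2,0],
)

```text
clock: 69.7
eef_pos: [502.0, 323.7, 205.1]
tool_rot: [-3.135, 0.003, 1.806]
force: [0.2, -1.2, 0.1]
width: 76.8
gripper_force: 0.0
```

Request:
arm_command(
  series=[90,0,0,-3,0,90,0,0,-6,0,90,0,0,-9,0,90,0,0,-12,0,90,0,0,-13,0],
)

```text
clock: 70.12
eef_pos: [504.8, 327.3, 342.9]
tool_rot: [3.135, -0.003, 1.806]
force: [0.4, 0.3, 0.9]
width: 76.6
gripper_force: 0.0
```

Request:
arm_command(
  series=[90,0,0,0,0,90,-2,0,0,0,90,-4,0,0,0,90,-6,0,0,0,90,-8,0,0,0],
)

```text
clock: 70.53
eef_pos: [521.7, 246.3, 336.2]
tool_rot: [-3.138, 0.001, 1.806]
force: [0.6, 0.6, -0.5]
width: 76.9
gripper_force: 0.0
```

Request:
arm_command(
  series=[90,0,0,0,0,90,0,0,0,0,90,0,0,0,0,90,0,0,0,0,90,0,0,0,0],
)

```text
clock: 70.95
eef_pos: [521.6, 248.9, 338.0]
tool_rot: [-3.141, -0.001, 1.807]
force: [0.1, 0.3, 0.4]
width: 76.9
gripper_force: 0.0
```

```bash
python3 -c "
from h import *
handle(); handle('scene'); near([560,-100],'scene',r=170)
im,d,m=grab('scene'); cv2.imwrite('pics/s9.png',cv2.resize(im[70:300,180:480,::-1],None,fx=2.5,fy=2.5))"
```

```text
wrist handle [504.6 323.1] 40 12 ang 13.5 z 210.4 r 189.5
scene handle [507.5 324.2] 41 15 ang 14.9 z 207.4 r 187.7
scene [ 407. -106.] [52. 36.] 32.2 [232. 188.] 95 [36. 34. 31.]
scene [588.  26.] [161.  55.] 30.1 [306. 220.] 188 [37.  37.5 35. ]
```

View pics/s9.png

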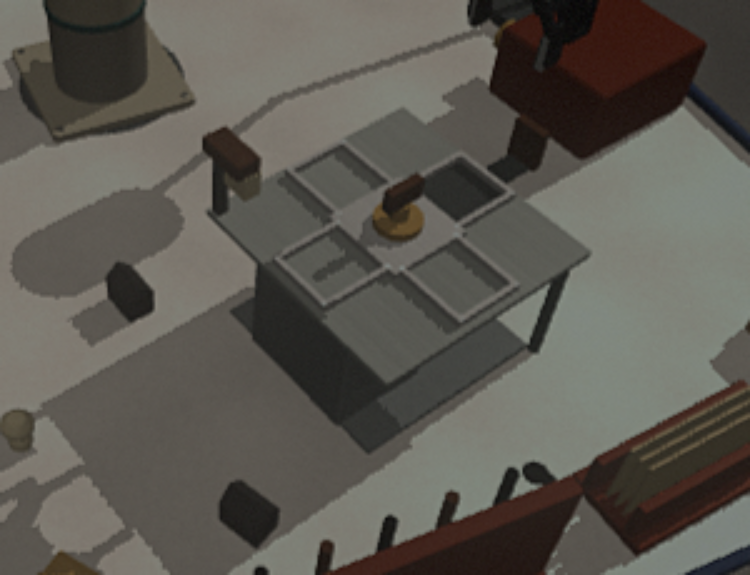

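The wheel is empty, the gate is shut, both prisms stand where they were and no cells are left on the shelf. I'll hand the job in.

```bash
python3 -c "
from h import *
print(workorder.finish_job())"
```

```text
the job is handed in; nothing more can be done
None
```

All four lens cells were loaded first and then dropped one by one through the hole over the bin; the gate is shut, the prisms stand where they were, and the job was handed in at about 71 s (no view of the bin itself was taken, and the first cell's set-down peaked at 62 N at the wrist).

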